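# Clamp the display plinth in the drilling jig

### The job

Get the long low plinth ready for drilling: lay it flat in the jig's pocket and slide it fully home against the end stop, between the fences. Then wind the screw clamp down clockwise by its tommy bar until the pad meets the plinth, and snug it up by feel, a quarter to half a turn past first touch: firm, but not so hard that it bruises the wood. Let go, and leave everything else on the bench where it lies.

Things in the scene. Friction and masses are not known exactly. Their poses are not given: they have to be found in the camera images.
- plinth: The long low display plinth: pale solid-wood block 180 long (its x) x 56 wide (its y) x 30 mm high, about 0.24 kg, lying flat, top edges bevelled by 6 mm (sides upright over the lower 24 mm). Both ends are alike. Origin: centre of its underside.
- jig: Drilling jig fixed to the bench: plywood base 330 x 150 x 18 mm, wooden guides, cast C-frame screw clamp. Origin at bench level under the base; x runs along the pocket towards the end stop, z up; base spans x -200 to 130, y -75 to 75, its top (the bed) z 18. Clamp screw vertical at x 25, y 0; its arm fills x 5 to 123, y -20 to 20, z 88 to 129 over the pocket, its column stands behind the stop.
- pocket (a point): Where the underside centre of the home plinth belongs: jig x -20, y 0, on the bed; axes as the jig's. From here (mm): end stop face at x 90, 24 high; two side fences, inner faces at y -29.5 and 29.5 (59 apart for the 56 mm plinth), 20 thick and 20 high, from x -10 to 90; their mouths flare out to about 85 apart at x -42. Before x -45 the bed is open and flat, out to x -180.
- handle (a joint): Turn of the clamp screw, rad: 0 fully raised, grows clockwise seen from above (tightening), range 0 to 22. The screw sinks 5 mm per turn. Fully raised, the pad is 10 mm above the home plinth's top. Stays put. After touch, clamp force grows about 20 N per quarter turn. While turning, felt 40 mm from the axis: free 1 to 3 N, at 20 N clamp force about 6 N, at 40 N about 10 N; not when held still.
- handle_hub (a point): Centre of the tommy bar where it crosses the screw head (head 24 mm across, from 12 mm below to 12 mm above this point), 162 mm above the bed (180 mm above the bench) when fully raised, sinking with the screw; on the screw axis.
- bar_end (a point): Centre of the ball (15 mm across) at one end of the tommy bar, 52 mm from handle_hub; the bar is a straight level steel rod 9 mm thick with the same ball at the other end, and turns with the screw. Nothing stands beside or above it; the frame under it tops out 129 mm above the bench.
- pad: Black rubber pad 38 mm across, 7 mm thick, on the swivel shoe at the foot of the screw; it goes up and down with the screw but does not turn. Origin: centre of its lower, pressing face.
- block: Another plinth, short and tall, not needed: same pale wood, 90 x 56 x 60 mm. Origin: centre of its underside.
- disc: Round wooden plinth, not needed: 90 mm across, 30 mm high. Origin: centre of its underside.
- mallet: Wooden mallet lying on the bench beyond the jig, 260 mm long, head 115 x 60 x 60 mm; origin on the bench under its middle, x towards the head. Bystander.
- square: Try square lying flat, dark stock 110 x 20 x 16 mm and steel blade 150 x 30 mm; origin under the stock. Bystander.
- caliper: Digital caliper lying flat, 200 mm long, 9 mm thick; origin under its middle, x along the beam. Bystander.
- drill: Cordless drill lying on its side, about 170 x 190 x 60 mm; origin under its motor housing, x towards the bit. Bystander.
- brush_jar: Glass jar 76 mm across, 90 mm high, with upright brushes to about 240 mm; origin: centre of its underside. Bystander.
Not all that is in view belongs to the job. What is shaped like the plinth but red is not meant.

How it is judged:
By the outcome, as a careful person would: the job done as asked, in the order asked, and still so for the second after the job is handed in, with the robot touching nothing.
It also fails if it takes over 72 s, if anything falls off the work surface, if the arm or the gripper's body presses on something with over 40 N, if the wrist force passes 120 N, or if a joint passes its speed limit or range.

### The arm

A 6-joint arm with a two-finger parallel gripper is mounted at the origin on the work surface. World frame = base frame: x ahead of the robot, y to its left, z up, the work surface at z = 0. Lengths are in m, angles in rad, forces in N, time in s.
With the tool pointing down it reaches from about 0.425 to 0.95 m from the base axis. Payload 14.7 kg.
Tool frame: the origin (TCP) lies at the very end of the fingers, on their centre line; the grasp point (between the pads) lies 19 mm behind it; z points along the fingers, x is the direction in which the jaws open and shut, and the axes are right-handed (so a half turn about z gives the same grasp; the last joint's range is limited). The gripper opens to 85 mm and grips with 20 to 120 N. Pads are 22 mm wide; open, the fingers measure 114 mm over their backs; the gripper's body (76 mm by 85 mm) begins 54 mm behind the grasp point. The pads swing forward as they close: fully open they stand 13 mm farther back than shut.
Start: joints at [1.127, 0.48, 1.596, -0, 1.065, -0.047], TCP at [0.251, 0.6, 0.231] pointing down, gripper open.
Joint ranges: [-2.75, 2.75], [-0.82, 2.05], [0.23, 2.67], [-1.56, 4.7], [0.09, 2.69], [-2.92, 2.92]. Speed limits (rad/s): [1.89, 1.89, 2.39, 3.01, 3.01, 3.01].

### API

Orientations are given as a unit quaternion [w, x, y, z].
In Python, from bench import arm gives the robot as it stands.
- The arm moves only by the tool apply_moves, never from a script. Its argument "series" is a list of rows, each a list of 7 numbers: the finger opening in mm, from 0 to 85.4, then the shift along the tool's x, y, z in mm, then the turn, a rotation vector about the tool's x, y, z in rad. A call has 1 to 8 rows; each row shifts and turns the pose as measured when the row begins, along the tool's axes as they then stand; what a row does not reach is not made up. A row lasts 1/12 s, in which the tool goes at most 41.7 mm and 7.16 degrees, less where a joint would pass 70% of its speed; a pose out of reach is approached as far as the arm can. A call with a gripper value outside its range is refused whole. The fingers move at their own pace and stop on an object; "grip_force" is the grip in N (left out, the last holds). Time passes only in rows, so rows that do not move let the fingers close. It gives the time, the measured TCP pose, the force and the opening at its end, in the units of the state.
- arm.state(): the state, without advancing time (a new reading comes with each control period).
- arm.capture(name): name is "scene" or "top" or "wrist"; returns a dict with "img" (480x640x3 uint8, red, green, blue), "camera_matrix" (3x3 intrinsics, pixels), "camera_from_world" (4x4, takes a point from world to camera coordinates); the wrist camera has in their place "mount" (4x4, takes a point from camera to tool coordinates, whose origin is the TCP and whose axes are the tool frame's). Camera axes: x right, y up, looking along -z (the intrinsics and any distortion apply to the point x, -y, -z); pixel columns grow to the right and rows downward; lengths in m; the calibration is good to about 2 mm. A picture is of the moment at which its call begins: read the wrist's pose just before it. There is no depth.
- arm.hand_in(): hands the job in, once; it reports no verdict.
The state is a dict: "t": time; "joints": joint angles; "qvel": joint speeds; "effort": joint torques, N m; "tool_pos": TCP position; "orientation": TCP orientation; "ft_force": force on the tool from outside, world axes, zero at the start; "torque": the same for the moment, N m; "grip_width": finger opening in m.
Only numpy, scipy, OpenCV 4.12 (cv2) and the standard library are available. Lean on these libraries where they do the work, as an engineer would, in place of code of your own. Each camera call takes 0.05 s, during which the arm holds its last target.

## Working session

There is one attempt and no reset: what is moved stays moved. The work goes in short steps, Python scripts to look and compute and a tool call to move; the robot and the scene stay as the last step left them, time stands still between calls to the robot, and variables do not carry over. Pictures are saved under pics/ and viewed, and the job is handed in when it is done.

Besides the shell and the picture viewer there is one more tool, called by a JSON object that holds its "name" and its "arguments". apply_moves: Moves the arm, as the interface text tells. Its arguments: {"type":"object","properties":{"series":{"type":"array","items":{"type":"array","items":{"type":"number"}}},"grip_force":{"type":"number"}},"required":["series"]}

```bash
ls; mkdir -p pics; cat > h.py <<'E'
import numpy as np, cv2
from bench import arm
from scipy.spatial.transform import Rotation as R
def snap(n,f):
    c=arm.capture(n); cv2.imwrite('pics/'+f,c['img'][:,:,::-1]); return c
def ray(c,uv):
    K=c['camera_matrix'];T=c['camera_from_world']
    d=np.linalg.inv(K)@np.array([uv[0],uv[1],1.]); d=np.array([d[0],-d[1],-d[2]])
    Rm=T[:3,:3]; return -Rm.T@T[:3,3], Rm.T@d
def onz(c,uv,z):
    o,d=ray(c,uv); return o+d*(z-o[2])/d[2]
def proj(c,p):
    T=c['camera_from_world'];q=T[:3,:3]@np.asarray(p,float)+T[:3,3]; q=np.array([q[0],-q[1],-q[2]]);q=c['camera_matrix']@q;return q[:2]/q[2]
def wristcam(c,s):
    q=s['orientation'];M=np.eye(4);M[:3,:3]=R.from_quat([q[1],q[2],q[3],q[0]]).as_matrix();M[:3,3]=s['tool_pos']
    c['camera_from_world']=np.linalg.inv(M@c['mount']);return c
E
python3 - <<'E'
from h import *
import pickle
s=arm.state();print(s)
for n in ['scene','top']:
    c=snap(n,n+'0.png');pickle.dump(c,open(n+'0.pkl','wb'));print({k:v for k,v in c.items() if k!='img'})
w=snap('wrist','wrist0.png');w=wristcam(w,s);pickle.dump(w,open('wrist0.pkl','wb'));print(w['mount'])
E
```

```text
pics
{'t': 0.0, 'joints': array([ 1.12740484e+00,  4.80864706e-01,  1.59689256e+00, -1.04864111e-06,
        1.06506414e+00, -4.66400760e-02]), 'qvel': array([ 0.00086941,  0.00067263,  0.00104272, -0.00131054,  0.00088375,
        0.00106467]), 'effort': array([ 4.30101558e-03, -9.50643253e+01, -4.30194926e+01,  1.94354629e-04,
        1.22528450e-02, -9.12585097e-05]), 'tool_pos': array([0.25100247, 0.59913146, 0.23064408]), 'orientation': array([ 3.16468705e-04,  8.32593283e-01,  5.53884508e-01, -5.26600943e-04]), 'ft_force': array([ 0.25545025,  0.1221089 , -0.90128231]), 'torque': array([-0.03465195, -0.00913327,  0.00322106]), 'grip_width': 0.0851168467805562}
{'camera_matrix': array([[518.25648225,   0.        , 326.84457996],
       [  0.        , 518.25648225, 240.97188677],
       [  0.        ,   0.        ,   1.        ]]), 'camera_from_world': array([[-0.63851885,  0.76946779, -0.01459451,  0.36575567],
       [-0.59520329, -0.48171158,  0.64318504,  0.2535066 ],
       [ 0.48787983,  0.41937247,  0.76557168, -1.63522405],
       [ 0.        ,  0.        ,  0.        ,  1.        ]])}
{'camera_matrix': array([[590.18924996,   0.        , 314.14370127],
       [  0.        , 590.18924996, 259.52604446],
       [  0.        ,   0.        ,   1.        ]]), 'camera_from_world': array([[ 1.20036619e-02, -9.99927558e-01, -8.88867287e-04,
        -5.30786202e-02],
       [ 9.90183726e-01,  1.17628848e-02,  1.39276066e-01,
        -5.47186860e-01],
       [-1.39255521e-01, -2.55196472e-03,  9.90253194e-01,
        -1.72422698e+00],
       [ 0.00000000e+00,  0.00000000e+00,  0.00000000e+00,
         1.00000000e+00]])}
[[ 9.99998596e-01  8.20522698e-04 -1.46138283e-03 -9.66959758e-05]
 [ 3.40833096e-04 -9.53300409e-01 -3.02023533e-01 -7.73134717e-02]
 [-1.64095401e-03  3.02022611e-01 -9.53299350e-01 -1.41694008e-01]
 [ 0.00000000e+00  0.00000000e+00  0.00000000e+00  1.00000000e+00]]
```

View pics/scene0.png

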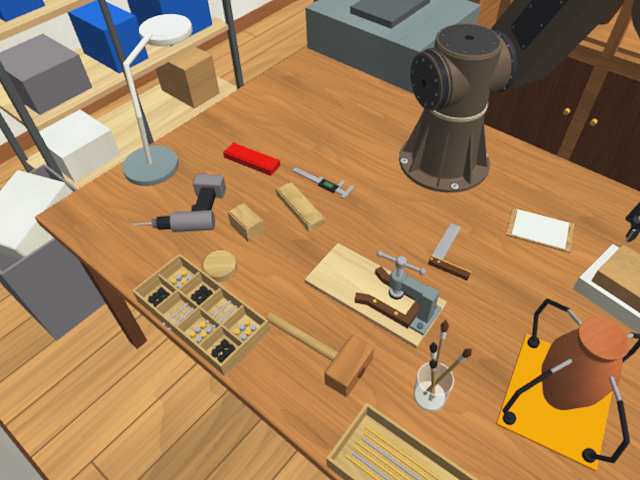

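View pics/top0.png

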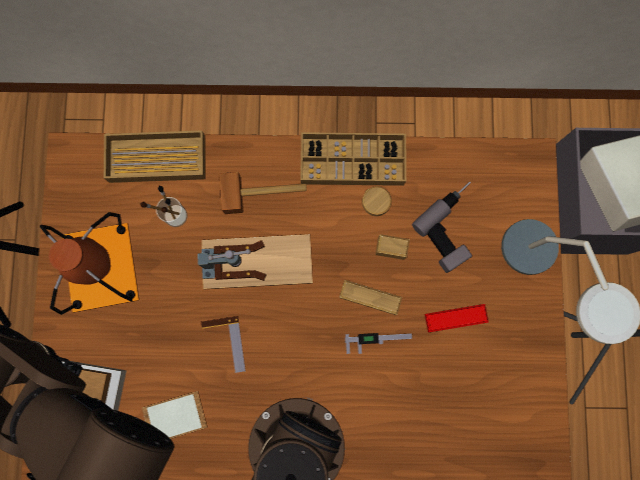

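View pics/wrist0.png

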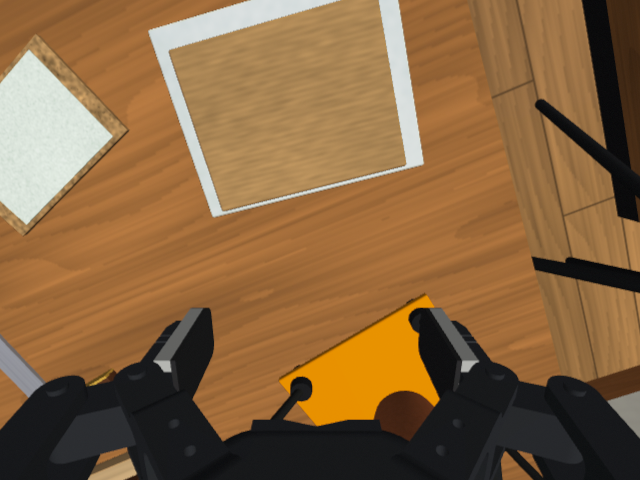

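The top view shows the jig around (255,262), with the clamp at its left (+y) end. The plinth is at (370,297), the bar hub is near (233,257), and the red decoy is at (457,318). Next I'll zoom in and measure.

```bash
python3 - <<'E'
from h import *
import pickle
c=pickle.load(open('top0.pkl','rb'));s=pickle.load(open('scene0.pkl','rb'))
im=c['img'][:,:,::-1]
cv2.imwrite('pics/tz1.png',cv2.resize(im[225:325,190:290+30],None,fx=6,fy=6,interpolation=cv2.INTER_CUBIC))
cv2.imwrite('pics/tz2.png',cv2.resize(im[230:330,325:425],None,fx=6,fy=6,interpolation=cv2.INTER_CUBIC))
im=s['img'][:,:,::-1]
cv2.imwrite('pics/sz1.png',cv2.resize(im[170:350,265:465],None,fx=4,fy=3.3,interpolation=cv2.INTER_CUBIC)[:600])
for p in [(370,297),(233,257),(201,241),(310,235),(313,283),(203,288)]: print(p,onz(c,p,0.018))
E
```

```text
(370, 297) [ 0.43932491 -0.21507096  0.018     ]
(233, 257) [0.55542922 0.19890012 0.018     ]
(201, 241) [0.60332736 0.2975514  0.018     ]
(310, 235) [ 0.62573971 -0.03299404  0.018     ]
(313, 283) [ 0.47938164 -0.04390756  0.018     ]
(203, 288) [0.46038036 0.28601058 0.018     ]
```

View pics/tz1.png

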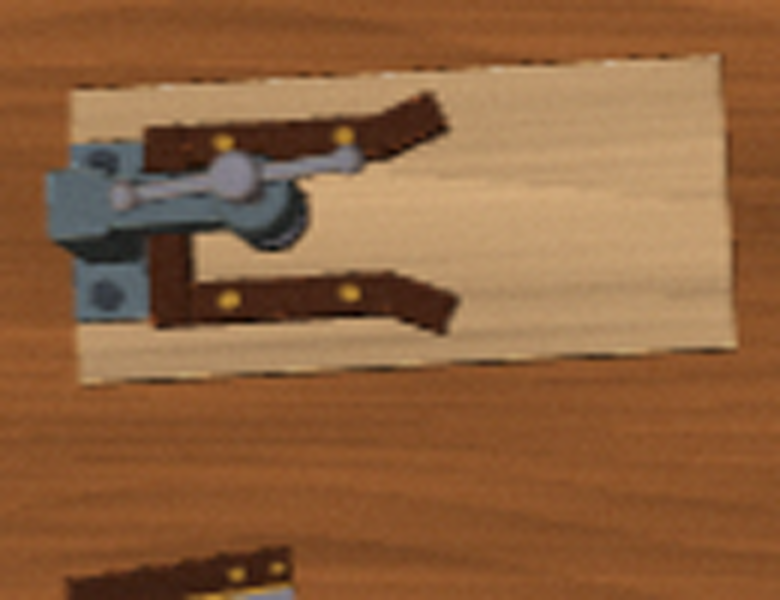

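View pics/tz2.png

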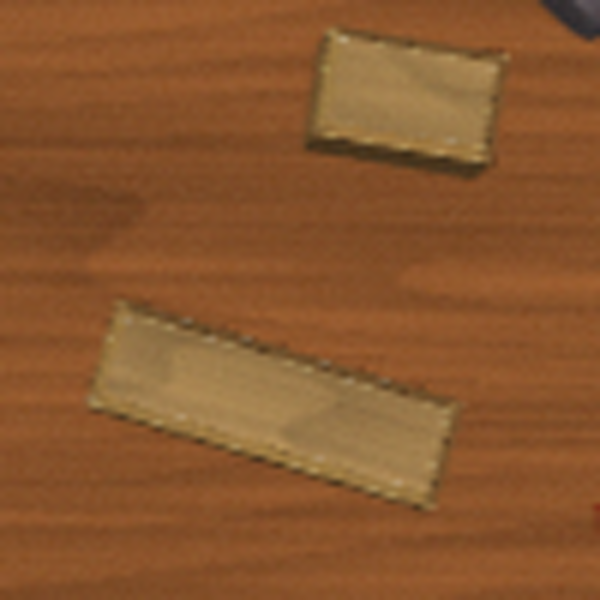

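View pics/sz1.png

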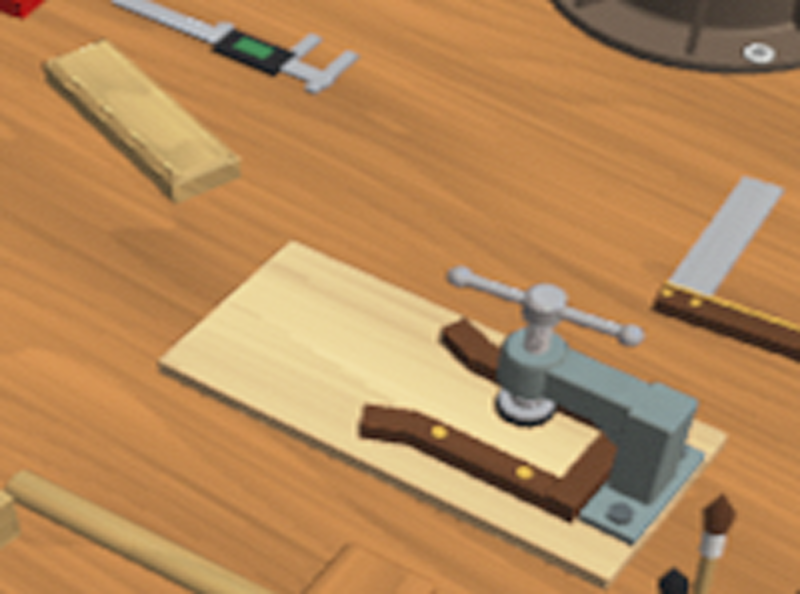

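```bash
cat >> h.py <<'E'
def fit2(P,Q): # Q=R P+t
    P=np.array(P);Q=np.array(Q);pc=P.mean(0);qc=Q.mean(0);a=P-pc;b=Q-qc
    th=np.arctan2((a[:,0]*b[:,1]-a[:,1]*b[:,0]).sum(),(a*b).sum());c,s=np.cos(th),np.sin(th);Rm=np.array([[c,-s],[s,c]])
    t=qc-Rm@pc;return th,Rm,t,Q-(P@Rm.T+t)
E
python3 - <<'E'
from h import *
import pickle
c=pickle.load(open('top0.pkl','rb'));s=pickle.load(open('scene0.pkl','rb'))
f=lambda p,ox,oy:((p[0]+.5)/6-.5+ox,(p[1]+.5)/6-.5+oy)
print('cam',ray(c,(0,0))[0],ray(s,(0,0))[0])
C=[f(p,190,225) for p in [(70,88),(720,55),(737,347),(80,383)]]
W=[onz(c,p,.018)[:2] for p in C]
# jig x toward +y world; jig y = -world x : TL is far x -> jig y -75, x 130
th,Rm,t,res=fit2([(.13,-.075),(-.2,-.075),(-.2,.075),(.13,.075)],W);print('jig',th,t,res*1000)
fs=lambda p:((p[0]+.5)/4-.5+265,(p[1]+.5)/3.3-.5+170)
for z,nm,p in [(.018,'BLc',(292,240)),(.018,'c',(161,365)),(.018,'c',(607,580)),(.018,'c',(726,437))]: 
    w=onz(s,fs(p),z)[:2];print('scene corner in jig',(Rm.T@(w-t))*1000)
hub=f((237,175),190,225);hs=fs((544,303))
def tri(a,b):
    (o1,d1),(o2,d2)=a,b;d1/=np.linalg.norm(d1);d2/=np.linalg.norm(d2)
    A=sum(np.eye(3)-np.outer(d,d) for d in(d1,d2));bb=(np.eye(3)-np.outer(d1,d1))@o1+(np.eye(3)-np.outer(d2,d2))@o2
    return np.linalg.solve(A,bb)
for nm,a,b in [('hub',(237,175),(544,302)),('near',(348,160),(459,276)),('far',(124,197),(630,336))]:
    p=tri(ray(c,f(a,190,225)),ray(s,fs(b)));print(nm,p,'jig',Rm.T@(p[:2]-t),'onz.18',onz(c,f(a,190,225),.18),onz(s,fs(b),.18))
P=[f(p,325,230) for p in [(120,298),(460,403),(432,510),(90,408)]]
for z in(0,.015,.024):
    W=[onz(c,p,z)[:2] for p in P];th,Rp,tp,res=fit2([(.09,-.028),(-.09,-.028),(-.09,.028),(.09,.028)],W);print('plinth',z,th,tp,(res*1000).round(1).tolist())
Q=[fs(p) for p in [(103,41),(45,64),(175,200),(240,160)]]
for q in Q: print(onz(s,q,.024),onz(s,q,0))
hsv=cv2.cvtColor(c['img'],cv2.COLOR_RGB2HSV)
print(hsv[297,370],hsv[290,330])
E
```

```text
cam [ 0.30234453 -0.05103845  1.78358413] [1.18222268 0.52644781 1.0941676 ]
jig 1.6369622603312959 [0.5423239 0.1622741] [[ 0.15919248  0.05241595]
 [-0.79936294  0.65196216]
 [ 0.40917405  0.1137101 ]
 [ 0.23099641 -0.81808821]]
scene corner in jig [-195.06043304   73.49820222]
scene corner in jig [-190.86564606  -77.67499872]
scene corner in jig [132.45284316 -75.50492579]
scene corner in jig [132.85983116  70.81165944]
hub [0.54068334 0.18866349 0.17762942] jig [ 0.02644012 -0.00010783] onz.18 [0.54110124 0.18701169 0.18      ] [0.54151032 0.19079518 0.18      ]
near [0.54920301 0.13770767 0.17384759] jig [-0.02496751 -0.00523978] onz.18 [0.54865394 0.13636566 0.18      ] [0.55303184 0.14091908 0.18      ]
far [0.53091272 0.24046717 0.17277965] jig [0.07877646 0.00621627] onz.18 [0.53031016 0.23839747 0.18      ] [0.53553355 0.24343264 0.18      ]
plinth 0 1.2886991425046057 [ 0.44072406 -0.21809212] [[1.1, -0.2], [0.0, 1.1], [-0.1, 0.0], [-1.0, -0.9]]
plinth 0.015 1.2886991425046055 [ 0.43956028 -0.21668719] [[0.7, -0.8], [0.0, 1.9], [0.3, 0.7], [-1.0, -1.7]]
plinth 0.024 1.2886991425046055 [ 0.43886202 -0.21584424] [[0.4, -1.2], [0.0, 2.3], [0.6, 1.1], [-1.0, -2.2]]
[ 0.39197943 -0.29115094  0.024     ] [ 0.37425712 -0.30948673  0.        ]
[ 0.44085401 -0.30453983  0.024     ] [ 0.42422778 -0.32317588  0.        ]
[ 0.50257326 -0.12376815  0.024     ] [ 0.48733117 -0.13835015  0.        ]
[ 0.43985176 -0.11796359  0.024     ] [ 0.42320306 -0.13241542  0.        ]
[ 18 130 169] [ 12 176 146]
```

The jig fit is good, with residuals under 1 mm: origin (0.542, 0.162), heading 93.8°. The plinth is at (0.4395, −0.2165), heading 73.8°. Next is a small planner that prints rows for me to enter.

```bash
cat >> h.py <<'E'
def pose():
    s=arm.state();q=s['orientation'];return s['tool_pos'],R.from_quat([q[1],q[2],q[3],q[0]])
def down(deg):
    a=np.radians(deg);x=[np.cos(a),np.sin(a),0];z=[0,0,-1];y=np.cross(z,x);return R.from_matrix(np.column_stack([x,y,z]))
def plan(wps,step=36.,rot=.115,grip=85):
    p,r=pose();p=np.array(p);rows=[]
    for (q,deg) in wps:
        q=np.array(q,float);g=down(deg)
        n=int(max(1,np.ceil(np.linalg.norm(q-p)*1000/step),np.ceil((r.inv()*g).magnitude()/rot)))
        for i in range(n,0,-1):
            d=r.inv().apply((q-p)/i)*1000; v=(r.inv()*g).as_rotvec()/i
            d=np.round(d,0 if step>5 else 1);v=np.round(v,3)
            rows.append([grip]+[float(x) for x in d]+[float(x) for x in v])
            p=p+r.apply(d/1000);r=r*R.from_rotvec(v)
    for i in range(0,len(rows),8): print(str(rows[i:i+8]).replace(' ',''))
    print('end',p.round(4))
JO=np.array([.5423,.1623]);JT=1.637
def jig(x,y,z): c,s=np.cos(JT),np.sin(JT);return [JO[0]+c*x/1000-s*y/1000,JO[1]+s*x/1000+c*y/1000,z/1000]
E
python3 - <<'E'
from h import *
plan([([.36,.45,.26],50),([.47,.15,.27],20),([.4395,-.2165,.10],-16.2)])
E
```

```text
[[85,-16.0,26.0,-5.0,0.0,0.0,0.05],[85,-15.0,27.0,-5.0,0.0,0.0,0.05],[85,-13.0,28.0,-5.0,0.0,0.0,0.05],[85,-12.0,29.0,-5.0,0.0,0.0,0.05],[85,-10.0,29.0,-5.0,0.0,0.0,0.051],[85,-9.0,29.0,-4.0,0.0,0.001,0.05],[85,-18.0,31.0,-1.0,0.0,-0.0,0.058],[85,-16.0,32.0,-1.0,0.0,-0.0,0.058]]
[[85,-14.0,33.0,-1.0,0.0,-0.0,0.058],[85,-12.0,33.0,-1.0,0.0,-0.0,0.058],[85,-10.0,34.0,-1.0,0.0,-0.0,0.058],[85,-8.0,34.0,-1.0,0.0,-0.0,0.058],[85,-6.0,35.0,-1.0,0.0,-0.0,0.059],[85,-4.0,35.0,-2.0,0.0,-0.0,0.058],[85,-2.0,36.0,-1.0,0.0,-0.0,0.059],[85,-13.0,28.0,14.0,-0.0,-0.0,0.053]]
[[85,-11.0,28.0,14.0,-0.0,-0.0,0.053],[85,-10.0,29.0,14.0,-0.0,-0.0,0.053],[85,-8.0,30.0,14.0,-0.0,-0.0,0.053],[85,-7.0,30.0,14.0,-0.0,-0.0,0.052],[85,-5.0,30.0,14.0,-0.0,-0.0,0.053],[85,-4.0,30.0,14.0,-0.0,-0.0,0.052],[85,-2.0,31.0,14.0,-0.0,-0.0,0.053],[85,-0.0,31.0,14.0,-0.0,-0.0,0.052]]
[[85,1.0,30.0,15.0,-0.0,-0.0,0.053],[85,3.0,31.0,14.0,-0.0,-0.0,0.052],[85,5.0,30.0,15.0,-0.0,-0.0,0.053]]
end [ 0.4397 -0.2167  0.0999]
```

{"name": "apply_moves", "arguments": {"series": [[85, -16, 26, -5, 0, 0, 0.05], [85, -15, 27, -5, 0, 0, 0.05], [85, -13, 28, -5, 0, 0, 0.05], [85, -12, 29, -5, 0, 0, 0.05], [85, -10, 29, -5, 0, 0, 0.05], [85, -9, 29, -4, 0, 0, 0.05], [85, -18, 31, -1, 0, 0, 0.058], [85, -16, 32, -1, 0, 0, 0.058]]}}

```text
t: 0.82
tool_pos: [0.3848, 0.3786, 0.2602]
orientation: [0.001, 0.931, 0.366, -0.001]
ft_force: [0.6, -0.6, 0.2]
grip_width: 0.0851
```

{"name": "apply_moves", "arguments": {"series": [[85, -14, 33, -1, 0, 0, 0.058], [85, -12, 33, -1, 0, 0, 0.058], [85, -10, 34, -1, 0, 0, 0.058], [85, -8, 34, -1, 0, 0, 0.058], [85, -6, 35, -1, 0, 0, 0.058], [85, -4, 35, -2, 0, 0, 0.058], [85, -2, 36, -1, 0, 0, 0.058], [85, 0, 0, 0, 0, 0, 0]]}}

```text
t: 1.48
tool_pos: [0.4698, 0.1278, 0.2688]
orientation: [0.002, 0.987, 0.158, -0.001]
ft_force: [0.2, 0.9, 0.0]
grip_width: 0.0849
```

```bash
python3 - <<'E'
from h import *
s=arm.state();print(s['t'],s['tool_pos'],s['joints'])
w=snap('wrist','w1.png')
plan([([.4395,-.2165,.10],-16.2)])
E
```

```text
1.4833 [0.46982602 0.12778856 0.26878194] [ 0.20567192  0.2108995   1.91139546 -0.00364315  1.02146081 -0.10938452]
[[85,-12.0,29.0,15.0,0.0,0.0,0.055],[85,-11.0,30.0,15.0,0.0,0.0,0.055],[85,-9.0,30.0,16.0,0.0,0.0,0.055],[85,-7.0,31.0,15.0,0.0,0.0,0.055],[85,-6.0,31.0,16.0,0.0,0.0,0.055],[85,-4.0,31.0,15.0,0.0,0.0,0.054],[85,-2.0,31.0,16.0,0.001,0.0,0.055],[85,-1.0,32.0,15.0,0.0,0.0,0.054]]
[[85,1.0,32.0,15.0,0.001,0.001,0.055],[85,3.0,31.0,16.0,0.0,0.0,0.054],[85,4.0,31.0,15.0,0.001,0.001,0.055]]
end [ 0.4397 -0.2162  0.1004]
```

{"name": "apply_moves", "arguments": {"series": [[85, -12, 29, 15, 0, 0, 0.055], [85, -11, 30, 15, 0, 0, 0.055], [85, -9, 30, 15, 0, 0, 0.055], [85, -7, 31, 15, 0, 0, 0.055], [85, -6, 31, 15, 0, 0, 0.055], [85, -4, 31, 15, 0, 0, 0.055], [85, -2, 31, 15, 0, 0, 0.055], [85, 0, 0, 0, 0, 0, 0]]}}

```text
t: 2.2
tool_pos: [0.4515, -0.0926, 0.1605]
orientation: [-0.0, 0.999, -0.037, 0.002]
ft_force: [-0.8, 0.9, 0.1]
grip_width: 0.0849
```

```bash
python3 - <<'E'
from h import *
import pickle
s=arm.state();print(s['t'],s['tool_pos'],s['joints'])
w=wristcam(snap('wrist','w2.png'),s);pickle.dump(w,open('w2.pkl','wb'))
E
```

```text
2.2 [ 0.45153825 -0.09258517  0.16049406] [-0.26937804  0.31643838  2.09335476  0.00251507  0.72871378 -0.19737065]
```

View pics/w2.png

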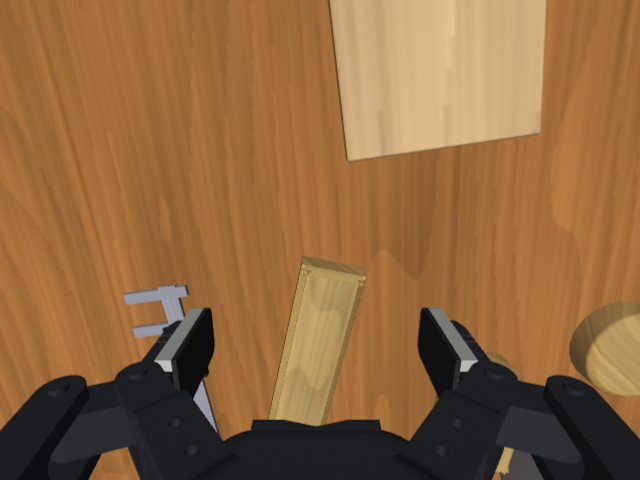

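The wrist view shows the plinth's jig-side end at about (303,257)–(366,272) and the jig base corners at (348,160) and (540,133). I'll use these to cross-check.

```bash
python3 - <<'E'
from h import *
import pickle
w=pickle.load(open('w2.pkl','rb'))
for p in [(303,257),(366,272)]: print('pl',onz(w,p,0))
th=1.2887;c=np.array([.4395,-.2165]);Rm=np.array([[np.cos(th),-np.sin(th)],[np.sin(th),np.cos(th)]])
for q in [(.09,.028),(.09,-.028)]: print('exp',c+Rm@q, proj(w,[*(c+Rm@q),0]))
for p,j in [((348,160),(-200,75)),((540,133),(-200,-75))]: print('jig',onz(w,p,.018),jig(*j,18),proj(w,jig(*j,18)))
plan([([.4395,-.2165,.08],-16.2)])
E
```

```text
pl [ 0.43840651 -0.12279776  0.        ]
pl [ 0.49462792 -0.14164842  0.        ]
exp [ 0.43766    -0.12226299] [302.12442576 256.50144381]
exp [ 0.49144655 -0.13785169] [362.37819019 268.38494297]
jig [ 0.48135222 -0.03896423  0.018     ] [np.float64(0.48069536428166276), np.float64(-0.04222351663808972), 0.018] [347.35779425 164.31159591]
jig [ 0.62881368 -0.02973851  0.018     ] [np.float64(0.6303667648509557), np.float64(-0.032300218213357865), 0.018] [541.66069054 136.32882002]
[[85,-1.0,25.0,16.0,-0.0,-0.001,0.042],[85,0.0,25.0,16.0,-0.0,-0.001,0.042],[85,2.0,25.0,16.0,-0.001,-0.0,0.042],[85,3.0,25.0,17.0,-0.0,-0.001,0.042],[85,3.0,26.0,16.0,-0.001,-0.0,0.043]]
end [ 0.4391 -0.2167  0.0801]
```

{"name": "apply_moves", "arguments": {"series": [[85, -1, 25, 16, 0, 0, 0.042], [85, 0, 25, 16, 0, 0, 0.042], [85, 2, 25, 16, 0, 0, 0.042], [85, 3, 25, 16, 0, 0, 0.042], [85, 3, 25, 16, 0, 0, 0.042], [85, 0, 0, 0, 0, 0, 0], [85, 0, 0, 0, 0, 0, 0]]}}

```text
t: 2.83
tool_pos: [0.4444, -0.2137, 0.0798]
orientation: [-0.001, 0.99, -0.139, 0.004]
ft_force: [0.2, 0.9, 0.2]
grip_width: 0.0852
```

```bash
python3 - <<'E'
from h import *
s=arm.state();print(s['t'],s['tool_pos'])
plan([([.440,-.217,.05],-16.2),([.440,-.217,.004],-16.2)],step=18)
E
```

```text
2.8333 [ 0.44440806 -0.21372437  0.07984073]
[[85,-2.0,2.0,15.0,-0.002,-0.004,0.002],[85,-2.0,2.0,15.0,-0.002,-0.004,0.003],[85,0.0,0.0,15.0,0.0,0.0,-0.0],[85,0.0,0.0,15.0,0.0,0.0,-0.0],[85,1.0,0.0,16.0,0.0,0.0,-0.0]]
end [ 0.4406 -0.2167  0.0038]
```

{"name": "apply_moves", "arguments": {"series": [[85, -2, 2, 15, -0.002, -0.004, 0.002], [85, -2, 2, 15, -0.002, -0.004, 0.003], [85, 0, 0, 15, 0, 0, 0], [85, 0, 0, 15, 0, 0, 0], [85, 0, 0, 15, 0, 0, 0], [85, 0, 0, 0, 0, 0, 0], [50, 0, 0, 0, 0, 0, 0], [50, 0, 0, 0, 0, 0, 0]], "grip_force": 60}}

```text
t: 3.5
tool_pos: [0.4463, -0.2075, 0.0077]
orientation: [0.001, 0.991, -0.132, 0.003]
ft_force: [-8.4, 1.8, 5.2]
grip_width: 0.0633
```

{"name": "apply_moves", "arguments": {"series": [[50, 0, 0, 0, 0, 0, 0], [50, 0, 0, 0, 0, 0, 0], [50, 0, 0, 0, 0, 0, 0], [50, 0, 0, 0, 0, 0, 0]]}}

```text
t: 3.83
tool_pos: [0.4479, -0.2068, 0.0112]
orientation: [0.001, 0.991, -0.131, 0.004]
ft_force: [-0.1, 0.4, -2.8]
grip_width: 0.0544
```

```bash
python3 - <<'E'
from h import *
s=arm.state();print(s['t'],s['tool_pos'],s['grip_width'],s['ft_force'])
E
```

```text
3.8333 [ 0.44787774 -0.20675121  0.01124739] 0.054397144541845875 [-0.06064811  0.40609331 -2.81661706]
```

The grip closed at 54.4 mm with the TCP at z = 11 mm, which is higher than I meant and possibly on the bevel. I'll open, lower and regrip.

{"name": "apply_moves", "arguments": {"series": [[85, 0, 0, 0, 0, 0, 0], [85, 0, 0, 0, 0, 0, 0], [85, 0, 0, 0, 0, 0, 0], [85, 0, 0, 0, 0, 0, 0]]}}

```text
t: 4.17
tool_pos: [0.4487, -0.2073, 0.0124]
orientation: [0.002, 0.991, -0.131, 0.005]
ft_force: [0.5, 0.3, -0.5]
grip_width: 0.0851
```

```bash
python3 - <<'E'
from h import *
s=arm.state();print(s['t'],s['tool_pos'],s['grip_width'],s['ft_force'])
w=wristcam(snap('wrist','w3.png'),s);snap('top','t3.png');snap('scene','s3.png')
plan([([.444,-.212,.002],-16.2)],step=4)
E
```

```text
4.1667 [ 0.448734   -0.20729297  0.01236965] 0.08510647728089489 [ 0.54547925  0.29661907 -0.47264725]
[[85,-0.8,1.4,2.6,0.0,-0.003,0.005],[85,-0.8,1.5,2.5,0.001,-0.003,0.005],[85,-0.8,1.5,2.6,0.0,-0.002,0.005],[85,-0.9,1.4,2.5,0.001,-0.003,0.005]]
end [ 0.444 -0.212  0.002]
```

View pics/w3.png

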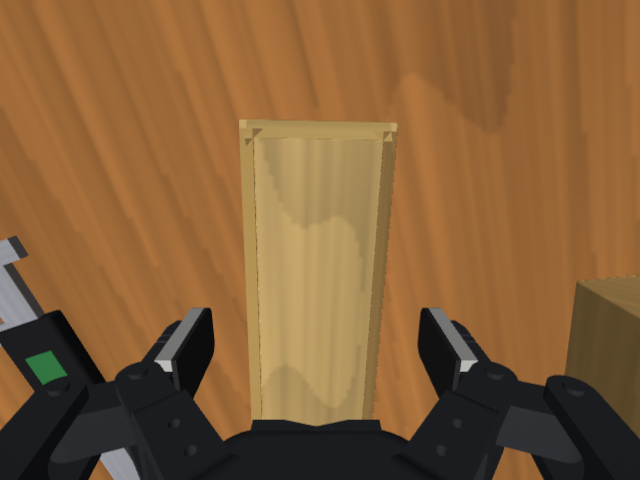

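The plinth is now centred and square between the open fingers. I'll go straight down and regrip.

{"name": "apply_moves", "arguments": {"series": [[85, 0, 0, 4, 0, 0, 0], [85, 0, 0, 4, 0, 0, 0], [85, 0, 0, 3, 0, 0, 0], [85, 0, 0, 0, 0, 0, 0]]}}

```text
t: 4.65
tool_pos: [0.4487, -0.2073, -0.0]
orientation: [0.002, 0.991, -0.131, 0.005]
ft_force: [-0.3, -0.4, -0.2]
grip_width: 0.0849
```

{"name": "apply_moves", "arguments": {"series": [[50, 0, 0, 0, 0, 0, 0], [50, 0, 0, 0, 0, 0, 0], [50, 0, 0, 0, 0, 0, 0], [50, 0, 0, 0, 0, 0, 0], [50, 0, 0, 0, 0, 0, 0]]}}

```text
t: 5.07
tool_pos: [0.4483, -0.2072, -0.0003]
orientation: [0.001, 0.991, -0.131, 0.005]
ft_force: [-0.5, 0.3, -3.2]
grip_width: 0.0552
```

```bash
python3 - <<'E'
from h import *
p,r=pose();print(jig(-128,0,60))
plan([([.4483,-.2072,.05],-15),([.50,-.10,.08],-5),(jig(-128,0,60),3.8)],grip=50,step=30)
E
```

```text
[np.float64(0.5507678813224378), np.float64(0.03458040484753677), 0.06]
[[50,0.0,0.0,-25.0,0.001,-0.005,-0.001],[50,0.0,0.0,-25.0,0.001,-0.004,-0.001],[50,5.0,-23.0,-6.0,-0.0,-0.0,-0.035],[50,5.0,-23.0,-6.0,-0.0,-0.0,-0.035],[50,6.0,-23.0,-6.0,-0.0,-0.0,-0.035],[50,7.0,-23.0,-6.0,-0.0,-0.0,-0.035],[50,8.0,-23.0,-6.0,-0.0,-0.001,-0.034],[50,8.0,-28.0,4.0,-0.0,0.0,-0.031]]
[[50,8.0,-27.0,4.0,-0.0,0.0,-0.031],[50,9.0,-27.0,4.0,-0.0,0.0,-0.031],[50,11.0,-27.0,4.0,-0.0,0.0,-0.031],[50,11.0,-27.0,4.0,-0.0,0.0,-0.03]]
end [0.5508 0.035  0.0598]
```

{"name": "apply_moves", "arguments": {"series": [[50, 0, 0, -25, 0, -0.005, 0], [50, 0, 0, -25, 0, -0.004, 0], [50, 5, -23, -6, 0, 0, -0.035], [50, 5, -23, -6, 0, 0, -0.035], [50, 6, -23, -6, 0, 0, -0.035], [50, 7, -23, -6, 0, 0, -0.035], [50, 8, -23, -6, 0, 0, -0.035], [50, 0, 0, 0, 0, 0, 0]]}}

```text
t: 5.73
tool_pos: [0.5013, -0.0962, 0.0827]
orientation: [-0.0, 0.999, -0.042, -0.001]
ft_force: [1.3, -0.4, -2.8]
grip_width: 0.0548
```

```bash
python3 - <<'E'
from h import *
import pickle
s=arm.state();print(s['t'],s['tool_pos'],s['grip_width'],s['ft_force'])
c=snap('top','t4.png');pickle.dump(c,open('t4.pkl','wb'))
cv2.imwrite('pics/t4z.png',cv2.resize(c['img'][190:340,200:400,::-1],None,fx=4,fy=4))
plan([(jig(-128,0,55),3.8)],grip=50,step=28)
E
```

```text
5.7333 [ 0.50132783 -0.09618406  0.08270555] 0.05482497840607699 [ 1.34194933 -0.36372099 -2.77810346]
[[50,7.0,-23.0,5.0,-0.0,0.0,-0.025],[50,7.0,-22.0,4.0,-0.0,0.001,-0.025],[50,8.0,-22.0,5.0,-0.0,0.0,-0.026],[50,8.0,-22.0,4.0,-0.0,0.001,-0.025],[50,8.0,-22.0,5.0,-0.0,0.0,-0.026],[50,9.0,-22.0,4.0,-0.0,0.001,-0.025]]
end [0.5503 0.0348 0.0551]
```

View pics/t4z.png

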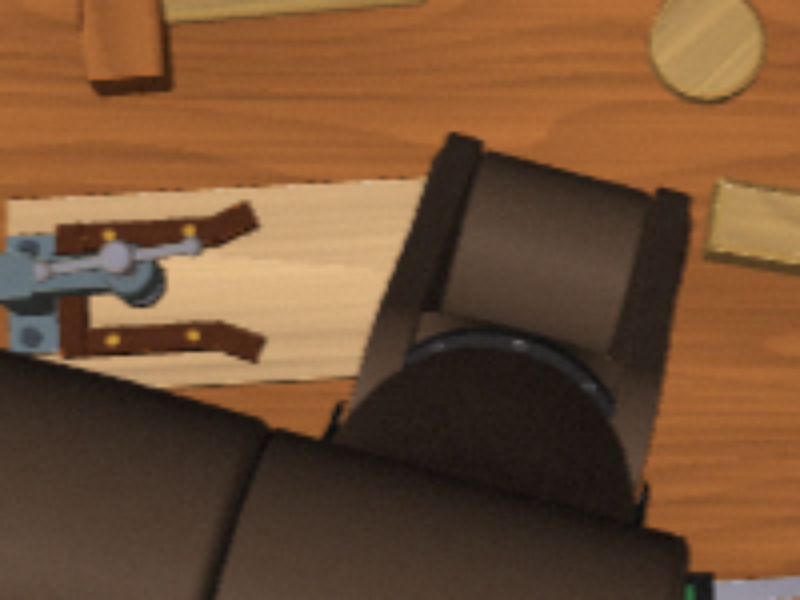

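The arm hides the plinth from above, as expected, so I'll check with the wrist camera over the jig.

{"name": "apply_moves", "arguments": {"series": [[50, 7, -23, 4, 0, 0, -0.025], [50, 7, -22, 4, 0, 0, -0.025], [50, 8, -22, 4, 0, 0, -0.025], [50, 8, -22, 4, 0, 0, -0.025], [50, 8, -22, 4, 0, 0, -0.025], [50, 0, 0, 0, 0, 0, 0], [50, 0, 0, 0, 0, 0, 0]]}}

```text
t: 6.37
tool_pos: [0.5411, 0.0134, 0.0594]
orientation: [0.0, 1.0, 0.02, -0.003]
ft_force: [-0.8, 0.2, -2.7]
grip_width: 0.0549
```

```bash
python3 - <<'E'
from h import *
import pickle
s=arm.state();print(s['t'],s['tool_pos'],s['grip_width'],s['ft_force'])
w=wristcam(snap('wrist','w5.png'),s);pickle.dump(w,open('w5.pkl','wb'))
plan([(jig(-128,0,30),3.8)],grip=50,step=10)
for j in [(-30,29.5,38),(-30,-29.5,38),(70,29.5,38),(70,-29.5,38)]: print(j,proj(w,jig(*j)))
E
```

```text
6.3667 [0.54113186 0.01337838 0.05943288] 0.054853487185890296 [-0.76795427  0.21110265 -2.68385676]
[[50,3.0,-5.0,7.0,0.0,0.002,-0.007],[50,3.0,-5.0,7.0,0.0,0.001,-0.007],[50,2.0,-5.0,8.0,0.0,0.002,-0.007],[50,3.0,-6.0,7.0,0.0,0.001,-0.007]]
end [0.5509 0.0347 0.0304]
(-30, 29.5, 38) [261.99806279  24.97122078]
(-30, -29.5, 38) [408.80752883  20.17541923]
(70, 29.5, 38) [ 239.22756821 -332.17025574]
(70, -29.5, 38) [ 425.153182  -340.8618342]
```

View pics/w5.png

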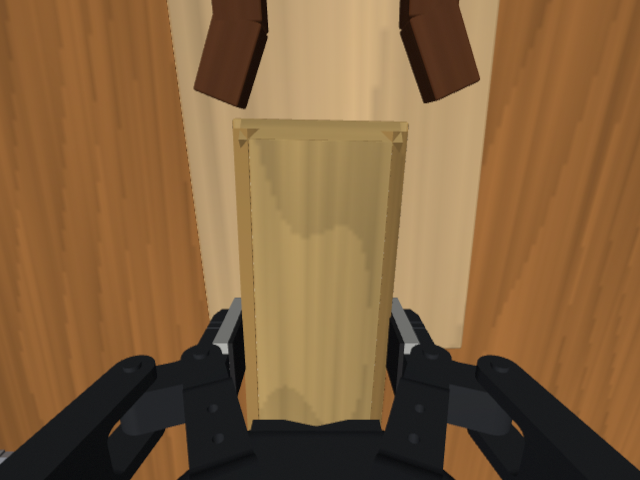

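The plinth is gripped square, and its nose (234–407, 125) is centred below the fence mouths (245 / 425, 103). I'll move to the drop spot.

{"name": "apply_moves", "arguments": {"series": [[50, 3, -5, 7, 0, 0.001, -0.007], [50, 3, -5, 7, 0, 0.001, -0.007], [50, 2, -5, 7, 0, 0.001, -0.007], [50, 3, -5, 5, 0, 0.001, -0.007], [50, 0, 0, 0, 0, 0, 0], [50, 0, 0, 0, 0, 0, 0]]}}

```text
t: 6.92
tool_pos: [0.5506, 0.0322, 0.0299]
orientation: [0.0, 0.999, 0.032, -0.002]
ft_force: [-0.8, -0.0, -3.4]
grip_width: 0.0549
```

```bash
python3 - <<'E'
from h import *
s=arm.state();print(s['t'],s['tool_pos'],s['grip_width'],s['ft_force'])
plan([(jig(-128,0,19.5),3.8)],grip=50,step=4)
E
```

```text
6.9167 [0.55059343 0.03215625 0.02992648] 0.05490674809918173 [-0.83903248 -0.04588158 -3.39081455]
[[50,0.1,-0.8,3.5,0.0,0.001,-0.001],[50,0.1,-0.8,3.5,0.0,0.001,-0.0],[50,0.2,-0.8,3.4,0.0,0.001,-0.001]]
end [0.5508 0.0346 0.0195]
```

{"name": "apply_moves", "arguments": {"series": [[50, 0, -1, 3, 0, 0.001, 0], [50, 0, -1, 3, 0, 0.001, 0], [50, 0, -1, 3, 0, 0.001, 0], [50, 0, 0, 2, 0, 0, 0], [50, 0, 0, 0, 0, 0, 0]]}}

```text
t: 7.33
tool_pos: [0.5503, 0.0351, 0.018]
orientation: [0.0, 0.999, 0.032, 0.0]
ft_force: [-0.3, 0.7, -3.1]
grip_width: 0.0548
```

```bash
python3 - <<'E'
from h import *
s=arm.state();print(s['t'],s['tool_pos'],s['grip_width'],s['ft_force'])
E
```

```text
7.3333 [0.55028209 0.03513009 0.01801883] 0.05477834108536896 [-0.3463764   0.70379931 -3.13691919]
```

{"name": "apply_moves", "arguments": {"series": [[50, 0, 0, 1, 0, 0, 0], [85, 0, 0, 0, 0, 0, 0], [85, 0, 0, 0, 0, 0, 0], [85, 0, 0, 0, 0, 0, 0], [85, 0, 0, -15, 0, 0, 0], [85, 0, 8, -25, 0, 0, 0], [85, 0, 10, -25, 0, 0, 0], [85, 0, 0, 0, 0, 0, 0]]}}

```text
t: 8.0
tool_pos: [0.5513, 0.0167, 0.0848]
orientation: [0.0, 0.999, 0.032, -0.0]
ft_force: [1.9, 0.4, 1.9]
grip_width: 0.0846
```

```bash
python3 - <<'E'
from h import *
import pickle
s=arm.state();print(s['t'],s['tool_pos'],s['grip_width'],s['ft_force'])
w=wristcam(snap('wrist','w6.png'),s);pickle.dump(w,open('w6.pkl','wb'))
c=snap('scene','s6.png');pickle.dump(c,open('s6.pkl','wb'))
cv2.imwrite('pics/s6z.png',cv2.resize(c['img'][200:350,265:465,::-1],None,fx=4,fy=4))
E
```

```text
8.0 [0.55127955 0.01670929 0.08477251] 0.08461351816435068 [1.93338298 0.35521553 1.85638152]
```

View pics/w6.png

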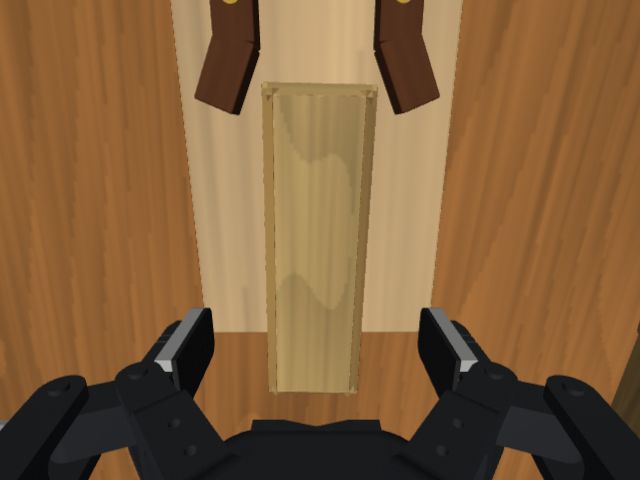

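View pics/s6z.png

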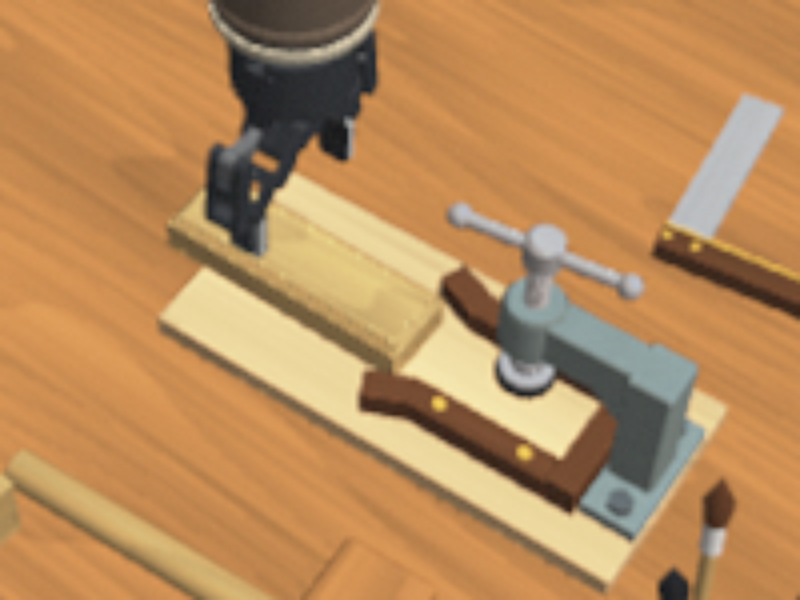

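The plinth lies flat on the bed with its nose (262–377, 86) between the flared mouths (252 / 385). Now I'll move behind its rear end, close the fingers and turn 90° for pushing.

```bash
python3 - <<'E'
from h import *
import pickle
w=pickle.load(open('w6.pkl','rb'));p=[onz(w,u,.042)[:2] for u in [(270,392),(357,392),(262,84),(377,87)]]
c,s=np.cos(JT),np.sin(JT);Rm=np.array([[c,-s],[s,c]])
for q in p: print(((q-JO)@Rm)*1000)
plan([(jig(-268,0,100),-86.2)],grip=0)
E
```

```text
[-224.70162064   29.38223763]
[-224.7656445   -25.14893899]
[-47.29166586  26.02856899]
[-48.70478137 -28.83183747]
[[0,0.0,9.0,-1.0,0.0,0.0,0.112],[0,1.0,9.0,-1.0,0.0,0.0,0.112],[0,2.0,8.0,-1.0,0.0,0.0,0.112],[0,3.0,8.0,-1.0,0.0,0.0,0.112],[0,4.0,8.0,-1.0,0.0,0.0,0.112],[0,5.0,7.0,-1.0,0.0,0.0,0.112],[0,6.0,7.0,-2.0,0.0,0.0,0.112],[0,6.0,6.0,-1.0,0.0,0.0,0.112]]
[[0,7.0,5.0,-2.0,0.001,0.0,0.112],[0,8.0,5.0,-1.0,0.001,0.0,0.112],[0,8.0,4.0,-2.0,0.0,0.0,0.112],[0,8.0,3.0,-1.0,0.001,0.001,0.112],[0,9.0,2.0,-2.0,0.0,0.0,0.112],[0,8.0,0.0,-1.0,0.001,0.001,0.113]]
end [ 0.5602 -0.1048  0.0999]
```

{"name": "apply_moves", "arguments": {"series": [[0, 0, 9, -1, 0, 0, 0.112], [0, 1, 9, -1, 0, 0, 0.112], [0, 2, 8, -1, 0, 0, 0.112], [0, 3, 8, -1, 0, 0, 0.112], [0, 4, 8, -1, 0, 0, 0.112], [0, 5, 7, -1, 0, 0, 0.112], [0, 6, 7, -2, 0, 0, 0.112], [0, 6, 6, -1, 0, 0, 0.112]]}}

```text
t: 8.77
tool_pos: [0.5505, -0.0512, 0.0831]
orientation: [0.002, 0.908, -0.419, -0.006]
ft_force: [0.2, -0.3, 0.6]
grip_width: 0.0
```

{"name": "apply_moves", "arguments": {"series": [[0, 7, 5, -1, 0, 0, 0.112], [0, 8, 5, -1, 0, 0, 0.112], [0, 8, 4, -1, 0, 0, 0.112], [0, 8, 3, -1, 0, 0, 0.112], [0, 9, 2, -1, 0, 0, 0.112], [0, 8, 0, -1, 0, 0, 0.112], [0, 0, 0, 0, 0, 0, 0]]}}

```text
t: 9.35
tool_pos: [0.5487, -0.1046, 0.0808]
orientation: [-0.007, -0.705, 0.71, 0.01]
ft_force: [-0.1, -0.0, -0.6]
grip_width: -0.0
```

```bash
python3 - <<'E'
from h import *
s=arm.state();print(s['t'],s['tool_pos'],s['grip_width'],s['ft_force'],s['joints'])
plan([(jig(-268,0,100),-86.2),(jig(-268,0,26),-86.2)],grip=0,step=20)
E
```

```text
9.35 [ 0.54868736 -0.10460207  0.08079234] -3.0403617401677648e-05 [-0.05858397 -0.01137924 -0.56129017] [-0.24121439  0.56200706  1.91524919 -0.00339669  0.68844383  1.33939188]
[[0,0.0,-5.0,-10.0,0.012,0.002,-0.037],[0,1.0,-6.0,-9.0,0.012,0.002,-0.036],[0,-0.0,0.0,18.0,-0.0,0.0,-0.0],[0,-0.0,0.0,19.0,-0.0,0.0,-0.0],[0,-0.0,0.0,18.0,-0.0,0.0,-0.0],[0,-0.0,0.0,19.0,-0.0,0.0,-0.0]]
end [ 0.5601 -0.1055  0.0256]
```

{"name": "apply_moves", "arguments": {"series": [[0, 0, -5, 0, 0.012, 0.002, -0.037], [0, 1, -6, 10, 0.012, 0.002, -0.036], [0, 0, 0, 15, 0, 0, 0], [0, 0, 0, 15, 0, 0, 0], [0, 0, 0, 13, 0, 0, 0], [0, 0, 0, 0, 0, 0, 0]]}}

```text
t: 9.85
tool_pos: [0.5579, -0.1022, 0.0212]
orientation: [0.0, 0.739, -0.673, -0.002]
ft_force: [-1.2, 0.2, -1.2]
grip_width: -0.0
```

```bash
python3 - <<'E'
from h import *
s=arm.state();print(s['t'],s['tool_pos'],s['ft_force'])
plan([(jig(-268,0,26),-86.2),(jig(-140,0,26),-86.2)],grip=0,step=14)
E
```

```text
9.85 [ 0.5578629  -0.10219418  0.02121488] [-1.1803377   0.24626036 -1.15468479]
[[0,3.0,-2.0,-5.0,0.003,0.002,0.027],[0,-13.0,0.0,0.0,-0.0,-0.0,-0.0],[0,-13.0,0.0,0.0,-0.0,-0.0,-0.0],[0,-13.0,0.0,0.0,-0.0,-0.0,-0.0],[0,-13.0,0.0,0.0,-0.0,-0.0,-0.0],[0,-13.0,0.0,0.0,-0.0,-0.0,-0.0],[0,-13.0,0.0,0.0,-0.0,-0.0,-0.0],[0,-12.0,0.0,0.0,-0.0,-0.0,-0.0]]
[[0,-13.0,0.0,0.0,-0.0,-0.0,-0.0],[0,-12.0,0.0,0.0,-0.0,-0.0,-0.0],[0,-13.0,0.0,0.0,-0.0,-0.0,-0.0]]
end [0.5517 0.0227 0.0262]
```

{"name": "apply_moves", "arguments": {"series": [[0, 0, -2, -6, 0.003, 0.002, 0.027], [0, 0, 0, 0, 0, 0, 0], [0, -10, 0, 0, 0, 0, 0], [0, -10, 0, 0, 0, 0, 0], [0, -10, 0, 0, 0, 0, 0], [0, -10, 0, 0, 0, 0, 0], [0, -10, 0, 0, 0, 0, 0], [0, -10, 0, 0, 0, 0, 0]]}}

```text
t: 10.52
tool_pos: [0.5532, -0.0352, 0.0261]
orientation: [0.001, 0.734, -0.679, -0.001]
ft_force: [-0.1, -1.0, -1.9]
grip_width: -0.0002
```

```bash
python3 - <<'E'
from h import *
s=arm.state();print(s['t'],s['tool_pos'],s['ft_force'])
c,ss=np.cos(JT),np.sin(JT);print((s['tool_pos'][:2]-JO)@np.array([[c,-ss],[ss,c]])*1000)
plan([(jig(-140,0,26),-86.2)],grip=0,step=14)
E
```

```text
10.5167 [ 0.55320407 -0.03520082  0.0261358 ] [-0.11848023 -0.95911937 -1.88779337]
[-197.78952846    2.18554886]
[[0,-12.0,-1.0,0.0,0.001,0.0,0.003],[0,-11.0,-0.0,0.0,0.0,0.0,0.002],[0,-12.0,-1.0,0.0,0.001,0.0,0.003],[0,-11.0,-0.0,0.0,0.0,0.001,0.002],[0,-12.0,-1.0,0.0,0.001,0.0,0.003]]
end [0.5519 0.0229 0.0262]
```

{"name": "apply_moves", "arguments": {"series": [[0, -10, -1, 0, 0.001, 0, 0.003], [0, -10, 0, 0, 0, 0, 0.002], [0, -10, -1, 0, 0.001, 0, 0.003], [0, -10, 0, 0, 0, 0, 0.002], [0, -8, 0, 0, 0, 0, 0], [0, 0, 0, 0, 0, 0, 0]]}}

```text
t: 11.02
tool_pos: [0.5509, 0.0211, 0.0264]
orientation: [-0.0, 0.732, -0.682, -0.001]
ft_force: [-0.3, 0.0, 0.3]
grip_width: 0.0
```

```bash
cat >> h.py <<'E'
def st():
    s=arm.state();c,ss=np.cos(JT),np.sin(JT);M=np.array([[c,-ss],[ss,c]])
    print('t',round(s['t'],2),'jig',((s['tool_pos'][:2]-JO)@M*1000).round(1),'z',round(s['tool_pos'][2]*1000,1),'Fjig',(s['ft_force'][:2]@M).round(2),'Fz',s['ft_force'][2].round(2),'w',s['grip_width']);return s
E
python3 - <<'E'
from h import *
import pickle
s=st()
w=wristcam(snap('wrist','w7.png'),s);pickle.dump(w,open('w7.pkl','wb'))
c=snap('scene','s7.png');pickle.dump(c,open('s7.pkl','wb'))
cv2.imwrite('pics/s7z.png',cv2.resize(c['img'][200:350,265:465,::-1],None,fx=4,fy=4))
E
```

```text
t 11.02 jig [-141.5    0.7] z 26.4 Fjig [0.06 0.26] Fz 0.33 w 3.836766853860048e-05
```

View pics/s7z.png

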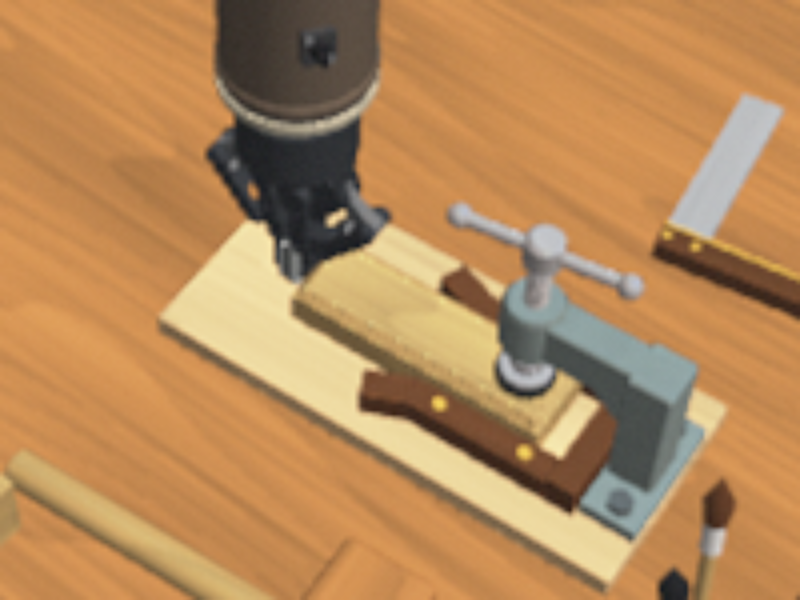

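The plinth has entered between the fences, with about 20 mm left to the stop. I'll go slower now.

{"name": "apply_moves", "arguments": {"series": [[0, -5, 0, 0, 0, 0, 0], [0, -4, 0, 0, 0, 0, 0], [0, -4, 0, 0, 0, 0, 0], [0, -3, 0, 0, 0, 0, 0]]}}

```text
t: 11.45
tool_pos: [0.5502, 0.0353, 0.0264]
orientation: [-0.0, 0.731, -0.682, -0.0]
ft_force: [-0.2, -1.0, -0.6]
grip_width: 0.0
```

```bash
python3 -c "
from h import *
st()"
```

```text
t 11.45 jig [-127.3    0.5] z 26.4 Fjig [-0.95  0.3 ] Fz -0.6 w 1.4520156600086746e-05
```

{"name": "apply_moves", "arguments": {"series": [[0, -2, 0, 0, 0, 0, 0], [0, -2, 0, 0, 0, 0, 0], [0, -2, 0, 0, 0, 0, 0]]}}

```text
t: 11.7
tool_pos: [0.5502, 0.0412, 0.0265]
orientation: [-0.0, 0.731, -0.682, 0.0]
ft_force: [3.1, -35.1, 0.6]
grip_width: 0.0002
```

{"name": "apply_moves", "arguments": {"series": [[0, -2, 0, 0, 0, 0, 0], [0, -2, 0, 0, 0, 0, 0]]}}

```text
t: 11.87
tool_pos: [0.5505, 0.0412, 0.0267]
orientation: [0.001, 0.732, -0.682, 0.002]
ft_force: [0.4, -37.9, 0.7]
grip_width: -0.0002
```

```bash
python3 -c "
from h import *
st()"
```

```text
t 11.87 jig [-1.213e+02 -1.000e-01] z 26.7 Fjig [-37.82   2.12] Fz 0.66 w -0.00018538819795160005
```

There was a firm stop at tool jig x = −121, so the plinth is home. I'll back off, rise and look.

{"name": "apply_moves", "arguments": {"series": [[0, 3, 0, 0, 0, 0, 0], [0, 10, 0, 0, 0, 0, 0], [0, 25, 0, 0, 0, 0, 0], [0, 25, 0, -20, 0, 0, 0], [0, 10, 0, -38, 0, 0, 0], [0, 0, 0, -38, 0, 0, 0], [0, 0, 0, -38, 0, 0, 0], [0, 0, 0, -38, 0, 0, 0]]}}

```text
t: 12.53
tool_pos: [0.5505, -0.0366, 0.1972]
orientation: [0.006, 0.732, -0.682, -0.005]
ft_force: [1.7, 0.4, 0.6]
grip_width: 0.0005
```

```bash
python3 - <<'E'
from h import *
import pickle
s=st();print(s['ft_force'],s['torque'])
c=snap('scene','s8.png');pickle.dump(c,open('s8.pkl','wb'))
cv2.imwrite('pics/s8z.png',cv2.resize(c['img'][220:340,330:450,::-1],None,fx=5,fy=5,interpolation=cv2.INTER_CUBIC))
c=snap('top','t8.png');pickle.dump(c,open('t8.pkl','wb'))
cv2.imwrite('pics/t8z.png',cv2.resize(c['img'][225:325,190:320,::-1],None,fx=6,fy=6,interpolation=cv2.INTER_CUBIC))
E
```

```text
t 12.53 jig [-199.    5.] z 197.2 Fjig [ 0.32 -1.68] Fz 0.56 w 0.00047823359408239645
[1.65312055 0.4254298  0.55662179] [-0.03571871 -0.0663857   0.01684391]
```

View pics/s8z.png

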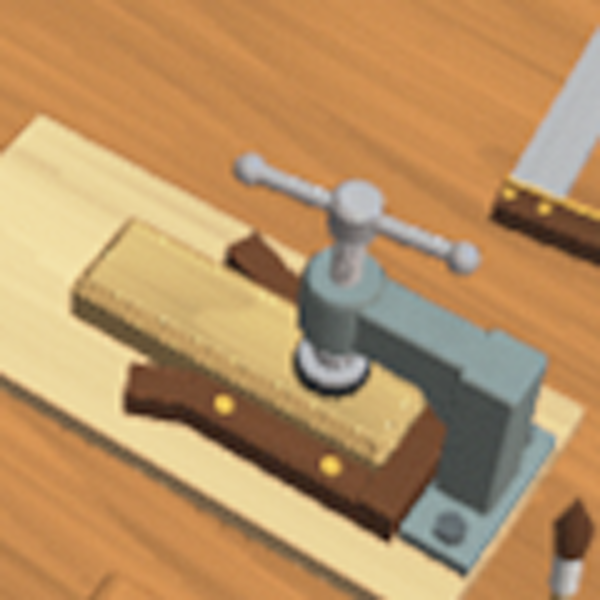

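View pics/t8z.png

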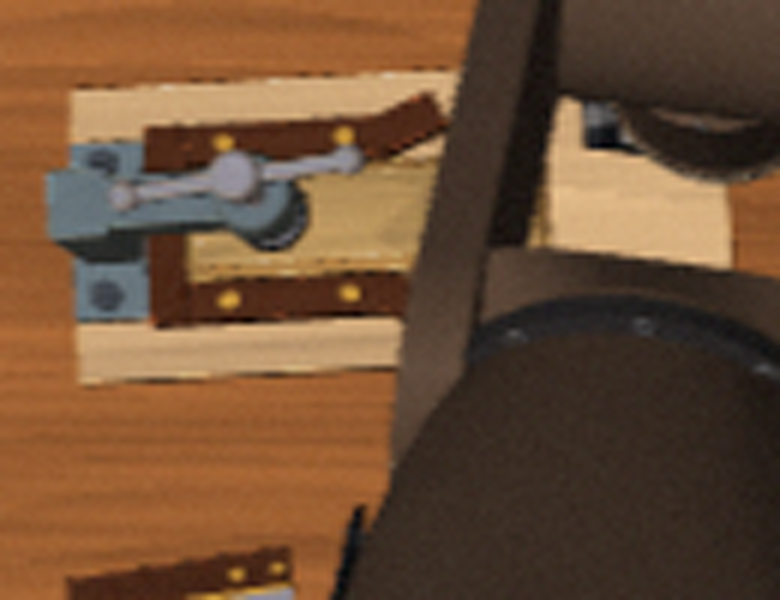

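The plinth's front meets the stop at about (430,410) in the scene zoom, and it sits between both fences. Before turning, I'll check the hub and ball heights and the pad height.

```bash
python3 - <<'E'
from h import *
import pickle
c=pickle.load(open('t8.pkl','rb'));s=pickle.load(open('s8.pkl','rb'))
f=lambda p:((p[0]+.5)/6-.5+190,(p[1]+.5)/6-.5+225)
fs=lambda p:((p[0]+.5)/5-.5+330,(p[1]+.5)/5-.5+220)
g=lambda u:((u[0]+.5-330)*5,(u[1]+.5-220)*5)
gt=lambda u:((u[0]+.5-190)*6,(u[1]+.5-225)*6)
M=np.array([[np.cos(JT),-np.sin(JT)],[np.sin(JT),np.cos(JT)]])
def tri(a,b):
    (o1,d1),(o2,d2)=a,b;d1/=np.linalg.norm(d1);d2/=np.linalg.norm(d2)
    P1=np.eye(3)-np.outer(d1,d1);P2=np.eye(3)-np.outer(d2,d2)
    return np.linalg.solve(P1+P2,P1@o1+P2@o2)
for n,a,b in [('near',(348,159),(250,167)),('far',(123,196),(463,256)),('headtop',(236,174),(357,198))]:
    p=tri(ray(c,f(a)),ray(s,fs(b)));print(n,(p[:2]-JO)@M*1000,p[2]*1000)
for z in (180,175,170):
  for x,y in [(-26.7,-5.6),(76.7,5.6)]: print('ball',z,'scene',np.round(g(proj(s,jig(x,y,z)))),'top',np.round(gt(proj(c,jig(x,y,z)))))
for z in (192,187): print('headtop',z,np.round(g(proj(s,jig(25,0,z)))),np.round(gt(proj(c,jig(25,0,z)))))
for z in (58,56,54): print('pad centre',z,np.round(g(proj(s,jig(25,0,z)))), 'lowest rim', max([tuple(np.round(g(proj(s,jig(25+19*np.cos(a),19*np.sin(a),z))))) for a in np.linspace(0,6.28,73)],key=lambda q:q[1]))
for n,j in [('stop top face mid',(70,0,42)),('plinth rear top',(-104,0,48)),('bed corner',(-200,75,18)),('bed corner',(130,-75,18)),('armtop',(5,0,129))]: print(n,g(proj(s,jig(*j))))
E
```

```text
near [-24.84416727  -5.35167873] 175.13753292304023
far [78.7049234   6.07074337] 175.33473240429538
headtop [26.13447822  0.46050704] 183.94715035130278
ball 180 scene [245. 159.] top [349. 158.]
ball 180 scene [458. 249.] top [124. 195.]
ball 175 scene [244. 166.] top [351. 160.]
ball 175 scene [457. 255.] top [126. 196.]
ball 170 scene [244. 173.] top [352. 162.]
ball 170 scene [456. 262.] top [128. 198.]
headtop 192 [353. 186.] [233. 173.]
headtop 187 [352. 193.] [235. 174.]
pad centre 58 [327. 359.] lowest rim (np.float64(326.0), np.float64(392.0))
pad centre 56 [326. 361.] lowest rim (np.float64(322.0), np.float64(394.0))
pad centre 54 [326. 364.] lowest rim (np.float64(329.0), np.float64(397.0))
stop top face mid (np.float64(404.4891651168581), np.float64(422.73616092197756))
plinth rear top (np.float64(104.63742871502603), np.float64(247.61409277403686))
bed corner (np.float64(34.81775520652633), np.float64(108.62861468513074))
bed corner (np.float64(430.3599448882241), np.float64(625.9917993582574))
armtop (np.float64(302.6609916267924), np.float64(251.14197348161412))
```

The jig corners show the same 8 px scene bias, about 5 mm. With that taken out, the hub is at 180 mm, so the screw is fully raised, and the near bar end points at 186° in the jig frame. I'll push the bar round with the closed fingers at about 36 mm radius.

```bash
python3 - <<'E'
from h import *
plan([(jig(-1,-33,208),-86.2),(jig(-1,-33,160),-86.2)],grip=0,step=30)
E
```

```text
[[0,-28.0,-5.0,-1.0,0.001,-0.0,0.001],[0,-28.0,-5.0,-1.0,0.001,-0.001,0.001],[0,-28.0,-5.0,-1.0,0.001,-0.0,0.001],[0,-29.0,-5.0,-1.0,0.0,-0.001,0.0],[0,-28.0,-5.0,-1.0,0.001,-0.0,0.001],[0,-29.0,-5.0,-1.0,0.0,-0.001,0.0],[0,-28.0,-5.0,-1.0,0.001,-0.0,0.001],[0,-0.0,0.0,24.0,-0.0,-0.0,-0.0]]
[[0,-0.0,0.0,24.0,-0.0,-0.0,-0.0]]
end [0.5757 0.1632 0.1601]
```

{"name": "apply_moves", "arguments": {"series": [[0, -20, -5, -8, 0, 0, 0], [0, -28, -5, -2, 0.001, 0, 0.001], [0, -28, -5, 0, 0, 0, 0], [0, -28, -5, 0, 0, 0, 0], [0, -28, -5, 0, 0, 0, 0], [0, -28, -5, 0, 0, 0, 0], [0, -28, -5, 0, 0, 0, 0], [0, 0, 0, 0, 0, 0, 0]]}}

```text
t: 13.3
tool_pos: [0.5782, 0.1579, 0.2138]
orientation: [-0.0, 0.729, -0.684, 0.001]
ft_force: [-0.7, 0.5, 0.3]
grip_width: -0.0002
```

```bash
python3 - <<'E'
from h import *
st()
plan([(jig(-1,-33,208),-86.2),(jig(-1,-33,160),-86.2)],grip=0,step=20)
E
```

```text
t 13.3 jig [ -6.8 -35.5] z 213.8 Fjig [0.52 0.71] Fz 0.29 w -0.00020428762736132252
[[0,-6.0,3.0,6.0,-0.002,-0.001,-0.002],[0,0.0,-0.0,16.0,0.0,-0.0,-0.0],[0,0.0,-0.0,16.0,0.0,-0.0,-0.0],[0,0.0,-0.0,16.0,0.0,-0.0,-0.0]]
end [0.5748 0.1637 0.1597]
```

{"name": "apply_moves", "arguments": {"series": [[0, -6, 3, 6, 0, 0, 0], [0, 0, 0, 16, 0, 0, 0], [0, 0, 0, 16, 0, 0, 0], [0, 0, 0, 15, 0, 0, 0], [0, 0, 0, 0, 0, 0, 0], [0, 0, 0, 0, 0, 0, 0]]}}

```text
t: 13.8
tool_pos: [0.5727, 0.1642, 0.1564]
orientation: [0.0, 0.73, -0.684, 0.0]
ft_force: [-0.6, 0.9, -0.0]
grip_width: -0.0001
```

```bash
cat >> h.py <<'E'
AX=np.array([25.5,0.])
def tq(s=None):
    s=s or arm.state();c,ss=np.cos(JT),np.sin(JT);M=np.array([[c,-ss],[ss,c]])
    p=(s['tool_pos'][:2]-JO)@M-AX/1000;F=s['ft_force'][:2]@M
    m=p[0]*F[1]-p[1]*F[0];ang=np.degrees(np.arctan2(p[1],p[0]))%360
    print('r',round(np.hypot(*p)*1000,1),'ang',round(ang,1),'z',round(s['tool_pos'][2]*1000,1),'Faxis/40mm (TCP arm only)',round(m/.04,2),'with Tz',round((m+s['torque'][2])/.04,2),'t',round(s['t'],2));return ang
def orbit(total,step,r=36,z=160):
    a=tq();n=int(round(total/step));plan([(jig(AX[0]+r*np.cos(np.radians(a-step*i)),AX[1]+r*np.sin(np.radians(a-step*i)),z),-86.2) for i in range(1,n+1)],grip=0,step=30)
E
python3 - <<'E'
from h import *
st();s=arm.state();print(s['torque'])
orbit(160,20)
E
```

```text
t 13.8 jig [ -0.1 -30.5] z 156.4 Fjig [0.92 0.5 ] Fz -0.04 w -7.437589519070179e-05
[0.01644592 0.03117566 0.00970923]
r 39.8 ang 229.9 z 156.4 Faxis/40mm (TCP arm only) 0.37 with Tz 0.62 t 13.8
[[0,6.0,12.0,-4.0,-0.0,-0.001,-0.001],[0,4.0,12.0,0.0,-0.0,0.0,0.0],[0,-0.0,13.0,0.0,-0.0,0.0,0.0],[0,-4.0,11.0,0.0,-0.0,0.0,0.0],[0,-9.0,10.0,0.0,-0.0,0.0,0.0],[0,-10.0,6.0,0.0,-0.0,0.0,0.0],[0,-13.0,2.0,0.0,-0.0,0.0,0.0],[0,-12.0,-2.0,0.0,-0.0,0.0,0.0]]
end [0.5063 0.1979 0.1604]
```

{"name": "apply_moves", "arguments": {"series": [[0, 6, 12, 0, 0, 0, 0], [0, 4, 12, 0, 0, 0, 0], [0, 0, 13, 0, 0, 0, 0], [0, -4, 11, 0, 0, 0, 0], [0, -9, 10, 0, 0, 0, 0], [0, -10, 6, 0, 0, 0, 0], [0, -13, 2, 0, 0, 0, 0], [0, -12, -2, 0, 0, 0, 0]]}}

```text
t: 14.47
tool_pos: [0.5048, 0.1976, 0.16]
orientation: [-0.002, 0.728, -0.686, 0.002]
ft_force: [0.6, -2.2, -0.4]
grip_width: -0.0002
```

```bash
python3 - <<'E'
from h import *
st();orbit(160,20,z=157)
c=snap('scene','s9.png')
cv2.imwrite('pics/s9z.png',cv2.resize(c['img'][190:340,330:450,::-1],None,fx=4,fy=4,interpolation=cv2.INTER_CUBIC))
E
```

```text
t 14.47 jig [37.7 35.1] z 160.0 Fjig [-2.25 -0.5 ] Fz -0.42 w -0.00018386792384989865
r 37.2 ang 70.8 z 160.0 Faxis/40mm (TCP arm only) 1.83 with Tz 1.84 t 14.47
[[0,-11.0,-7.0,3.0,-0.005,-0.0,-0.007],[0,-8.0,-10.0,0.0,0.0,-0.0,0.0],[0,-4.0,-11.0,0.0,0.0,-0.0,0.0],[0,-0.0,-13.0,0.0,0.0,-0.0,0.0],[0,4.0,-12.0,0.0,0.0,-0.0,0.0],[0,8.0,-9.0,0.0,0.0,-0.0,0.0],[0,10.0,-7.0,0.0,0.0,-0.0,0.0],[0,13.0,-2.0,0.0,0.0,-0.0,0.0]]
end [0.5765 0.1903 0.157 ]
```

View pics/s9z.png

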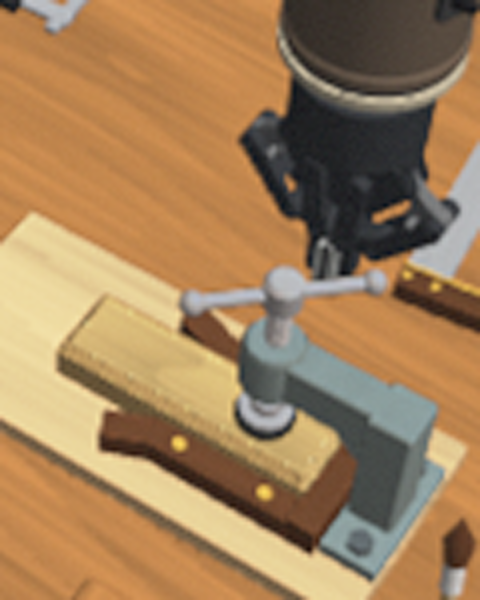

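The bar is turning, and the push feels like about 1.8 N at 40 mm, which is a free screw. Continuing.

{"name": "apply_moves", "arguments": {"series": [[0, -11, -7, 2, 0, 0, -0.007], [0, -8, -10, 0, 0, 0, 0], [0, -4, -11, 0, 0, 0, 0], [0, 0, -13, 0, 0, 0, 0], [0, 4, -12, 0, 0, 0, 0], [0, 8, -9, 0, 0, 0, 0], [0, 10, -7, 0, 0, 0, 0], [0, 13, -2, 0, 0, 0, 0]]}}

```text
t: 15.18
tool_pos: [0.5804, 0.2015, 0.1571]
orientation: [-0.002, 0.734, -0.679, 0.001]
ft_force: [-2.5, 1.6, -0.5]
grip_width: 0.0
```

```bash
python3 - <<'E'
from h import *
st();orbit(160,20,z=156)
E
```

```text
t 15.18 jig [ 36.6 -40.6] z 157.1 Fjig [1.73 2.35] Fz -0.48 w 6.059226669468699e-06
r 42.1 ang 285.3 z 157.1 Faxis/40mm (TCP arm only) 2.4 with Tz 1.74 t 15.18
[[0,14.0,5.0,1.0,-0.003,0.001,0.011],[0,12.0,3.0,0.0,-0.0,0.0,0.0],[0,10.0,7.0,0.0,-0.0,0.0,0.0],[0,8.0,10.0,0.0,-0.0,0.0,0.0],[0,3.0,12.0,0.0,-0.0,0.0,0.0],[0,-1.0,13.0,0.0,-0.0,0.0,0.0],[0,-5.0,11.0,0.0,-0.0,0.0,0.0],[0,-9.0,9.0,0.0,-0.0,0.0,0.0]]
end [0.5128 0.1648 0.1561]
```

Unwrapped finger angle is −74.7°. The radius grew to 42 mm, and this plan brings it back to 36.

{"name": "apply_moves", "arguments": {"series": [[0, 14, 5, 1, 0, 0, 0.011], [0, 12, 3, 0, 0, 0, 0], [0, 10, 7, 0, 0, 0, 0], [0, 8, 10, 0, 0, 0, 0], [0, 3, 12, 0, 0, 0, 0], [0, -1, 13, 0, 0, 0, 0], [0, -5, 11, 0, 0, 0, 0], [0, -9, 9, 0, 0, 0, 0]]}}

```text
t: 15.85
tool_pos: [0.5091, 0.151, 0.1564]
orientation: [-0.003, 0.727, -0.687, 0.002]
ft_force: [3.4, -1.6, 0.1]
grip_width: -0.0
```

```bash
python3 - <<'E'
from h import *
st();orbit(140,20,z=155)
E
```

```text
t 15.85 jig [-9.1 33.9] z 156.4 Fjig [-1.85 -3.26] Fz 0.14 w -2.624961953900755e-05
r 48.4 ang 135.6 z 156.4 Faxis/40mm (TCP arm only) 4.38 with Tz 3.44 t 15.85
[[0,-19.0,-1.0,1.0,-0.007,0.001,-0.009],[0,-12.0,3.0,0.0,-0.0,-0.0,-0.0],[0,-13.0,-1.0,0.0,-0.0,-0.0,-0.0],[0,-11.0,-5.0,0.0,-0.0,-0.0,-0.0],[0,-9.0,-9.0,0.0,-0.0,-0.0,-0.0],[0,-5.0,-11.0,0.0,-0.0,-0.0,-0.0],[0,-1.0,-12.0,0.0,-0.0,-0.0,-0.0]]
end [0.5406 0.2232 0.1554]
```

```bash
python3 - <<'E'
from h import *
orbit(100,20,r=32,z=155)
E
```

```text
r 48.4 ang 135.6 z 156.4 Faxis/40mm (TCP arm only) 4.38 with Tz 3.44 t 15.85
[[0,-21.0,-5.0,1.0,-0.007,0.001,-0.009],[0,-11.0,3.0,0.0,-0.0,-0.0,-0.0],[0,-11.0,-1.0,0.0,-0.0,-0.0,-0.0],[0,-10.0,-4.0,0.0,-0.0,-0.0,-0.0],[0,-8.0,-8.0,0.0,-0.0,-0.0,-0.0]]
end [0.5202 0.2128 0.1554]
```

{"name": "apply_moves", "arguments": {"series": [[0, -10, -3, 1, -0.004, 0, -0.005], [0, -11, -2, 0, -0.003, 0, -0.004], [0, -11, 3, 0, 0, 0, 0], [0, -11, -1, 0, 0, 0, 0], [0, -10, -4, 0, 0, 0, 0], [0, -8, -8, 0, 0, 0, 0]]}}

```text
t: 16.35
tool_pos: [0.5121, 0.2103, 0.1546]
orientation: [0.007, 0.731, -0.683, -0.001]
ft_force: [-4.0, -12.3, -0.9]
grip_width: -0.0
```

```bash
python3 - <<'E'
from h import *
st();orbit(100,20,r=34,z=155)
c=snap('scene','s10.png')
cv2.imwrite('pics/s10z.png',cv2.resize(c['img'][190:340,330:450,::-1],None,fx=4,fy=4,interpolation=cv2.INTER_CUBIC))
E
```

```text
t 16.35 jig [49.9 27. ] z 154.6 Fjig [-12.01   4.76] Fz -0.89 w -3.917478397894602e-05
r 36.3 ang 47.9 z 154.6 Faxis/40mm (TCP arm only) 11.0 with Tz 8.8 t 16.35
[[0,-6.0,-11.0,-1.0,0.011,-0.007,0.002],[0,-3.0,-11.0,0.0,0.0,-0.0,-0.0],[0,0.0,-12.0,0.0,0.0,-0.0,-0.0],[0,5.0,-11.0,0.0,0.0,-0.0,-0.0],[0,8.0,-9.0,0.0,0.0,-0.0,-0.0]]
end [0.5662 0.2099 0.1554]
```

View pics/s10z.png

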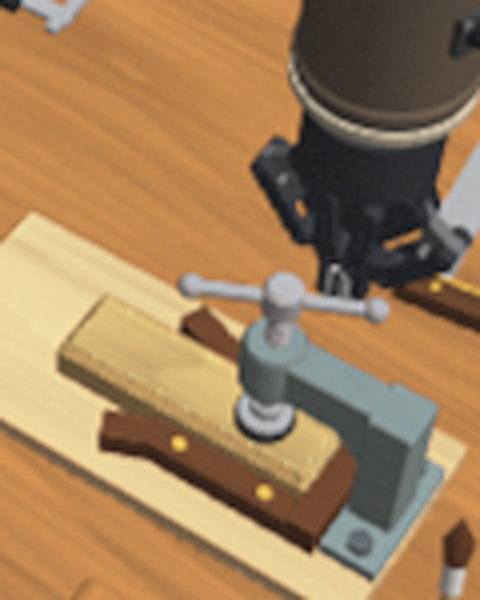

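The force reads 9–11 N, which is higher than a free screw and earlier than expected. I'll measure the bar angle, head sinking and pad gap before going on.

```bash
python3 - <<'E'
from h import *
import pickle
st();tq();s=arm.state();print(s['torque'],s['qvel'].round(4))
c=snap('scene','s11.png');pickle.dump(c,open('s11.pkl','wb'))
a=cv2.imread('pics/s8.png')[235:310,375:435];b=cv2.imread('pics/s11.png')[235:310,375:435]
cv2.imwrite('pics/cmp.png',cv2.resize(np.hstack([a,b]),None,fx=6.6,fy=7,interpolation=cv2.INTER_CUBIC))
c=snap('top','t11.png');pickle.dump(c,open('t11.pkl','wb'))
cv2.imwrite('pics/t11z.png',cv2.resize(c['img'][225:325,190:320,::-1],None,fx=6,fy=6,interpolation=cv2.INTER_CUBIC))
E
```

```text
t 16.4 jig [51.1 25.2] z 154.6 Fjig [ 0.   -0.19] Fz -0.36 w 0.0001691468611253021
r 36.0 ang 44.5 z 154.6 Faxis/40mm (TCP arm only) -0.12 with Tz 0.5 t 16.4
[-0.15385341  0.13990186  0.02472287] [-0.0146 -0.0112  0.0208  0.0157 -0.0314 -0.0269]
```

View pics/cmp.png

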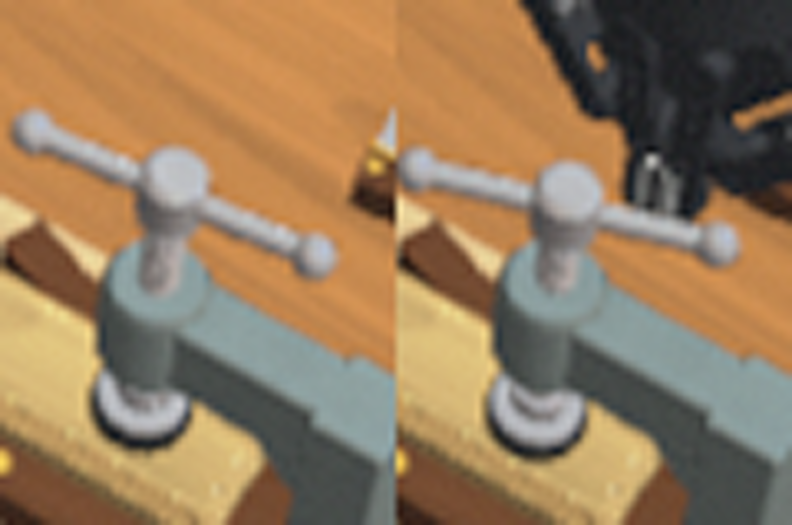

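View pics/t11z.png

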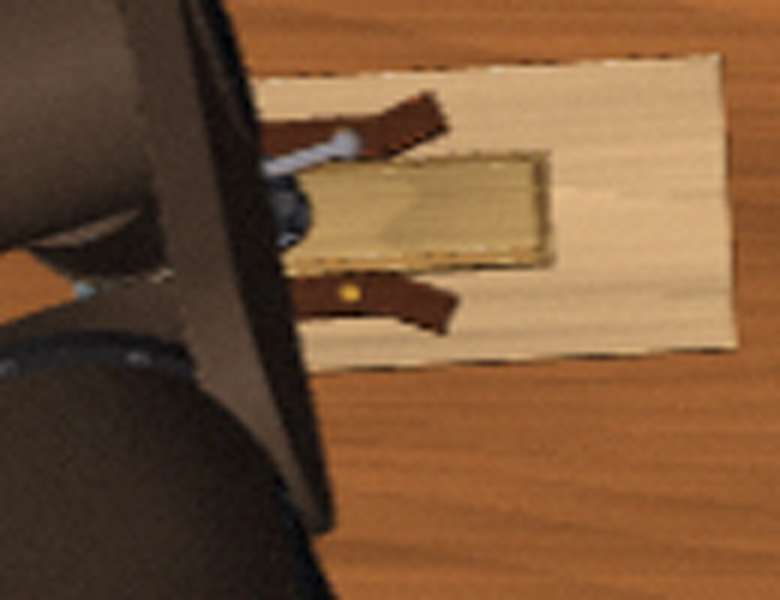

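The head has sunk about 2.1 px, or roughly 7.5 mm, so the pad is not down yet. The force was a moving transient, since it now reads about 0 held still. Next I'll get the exact bar angle from the ball pixels.

```bash
cat >> h.py <<'E'
def bar(c,a,b,z):
    # a,b: full-res scene pixels of balls; scene bias (+1,+1.6) px removed
    M=np.array([[np.cos(JT),-np.sin(JT)],[np.sin(JT),np.cos(JT)]])
    P=[((onz(c,(u[0]-1,u[1]-1.6),z)[:2]-JO)@M)*1000 for u in (a,b)]
    d=P[1]-P[0];print('balls',P[0].round(1),P[1].round(1),'mid',((P[0]+P[1])/2).round(1),'len',np.hypot(*d).round(1),'angle of b',np.degrees(np.arctan2(d[1],d[0])).round(1))
E
python3 - <<'E'
from h import *
import pickle
c=pickle.load(open('s11.pkl','rb'))
g=lambda x,y:(375+x/6.6-.5,235+y/7-.5)
bar(pickle.load(open('s8.pkl','rb')),g(34,131),g(315,256),.18)
bar(c,g(418-396,167),g(720-396,243),.1725)
E
```

```text
balls [-26.   -6.1] [77.1  5. ] mid [25.6 -0.5] len 103.7 angle of b 6.2
balls [-24.2 -15.8] [75.1 16.8] mid [25.4  0.5] len 104.4 angle of b 18.1
```

The bar has turned 528°, with about 192° left to nominal touch. Continuing.

```bash
python3 - <<'E'
from h import *
orbit(120,15,r=35,z=154)
E
```

```text
r 35.6 ang 45.1 z 154.7 Faxis/40mm (TCP arm only) 0.22 with Tz -0.56 t 16.5
[[0,-5.0,-8.0,1.0,0.008,-0.005,0.002],[0,-4.0,-8.0,-0.0,0.0,-0.0,-0.0],[0,-1.0,-9.0,-0.0,0.0,-0.0,-0.0],[0,1.0,-9.0,-0.0,0.0,-0.0,-0.0],[0,4.0,-9.0,-0.0,0.0,-0.0,-0.0],[0,5.0,-7.0,-0.0,0.0,-0.0,-0.0],[0,8.0,-6.0,-0.0,0.0,-0.0,-0.0],[0,8.0,-3.0,-0.0,0.0,-0.0,-0.0]]
end [0.5737 0.1991 0.1536]
```

{"name": "apply_moves", "arguments": {"series": [[0, -5, -8, 1, 0.008, -0.005, 0.002], [0, -4, -8, 0, 0, 0, 0], [0, -1, -9, 0, 0, 0, 0], [0, 1, -9, 0, 0, 0, 0], [0, 4, -9, 0, 0, 0, 0], [0, 5, -7, 0, 0, 0, 0], [0, 8, -6, 0, 0, 0, 0]]}}

```text
t: 17.08
tool_pos: [0.553, 0.2076, 0.15]
orientation: [0.013, 0.729, -0.684, -0.012]
ft_force: [-23.8, 31.5, 14.1]
grip_width: 0.0004
```

```bash
python3 - <<'E'
from h import *
orbit(60,10,r=35,z=153)
E
```

```text
r 23.5 ang 324.2 z 150.0 Faxis/40mm (TCP arm only) 21.61 with Tz 8.11 t 17.08
[[0,-5.0,-11.0,-3.0,0.035,-0.001,-0.002],[0,4.0,-4.0,-0.0,-0.0,0.0,0.0],[0,6.0,-3.0,-0.0,-0.0,0.0,0.0],[0,5.0,-2.0,-0.0,-0.0,0.0,0.0],[0,6.0,-1.0,-0.0,-0.0,0.0,0.0],[0,7.0,0.0,-0.0,-0.0,0.0,0.0]]
end [0.5756 0.1861 0.1526]
```

Jammed: about 40 N with the radius pulled in to 23 mm. I'll stop and look before moving.

```bash
python3 - <<'E'
from h import *
import pickle
s=st();print(s['torque'],s['ft_force'])
w=wristcam(snap('wrist','w12.png'),s)
c=snap('scene','s12.png');pickle.dump(c,open('s12.pkl','wb'))
cv2.imwrite('pics/s12z.png',cv2.resize(c['img'][200:310,365:455,::-1],None,fx=5.4,fy=5.4,interpolation=cv2.INTER_CUBIC))
E
```

```text
t 17.08 jig [ 44.5 -13.7] z 150.0 Fjig [33.02 21.62] Fz 14.13 w 0.0004312225867182303
[ 4.8780237   3.71289282 -0.53991065] [-23.75546041  31.51604239  14.13410903]
```

View pics/s12z.png

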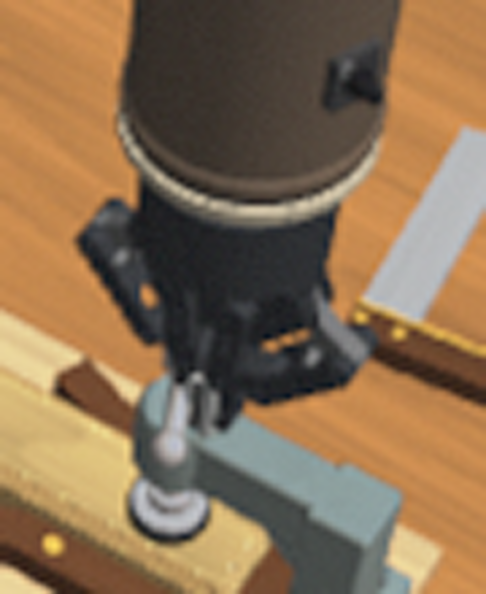

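View pics/w12.png

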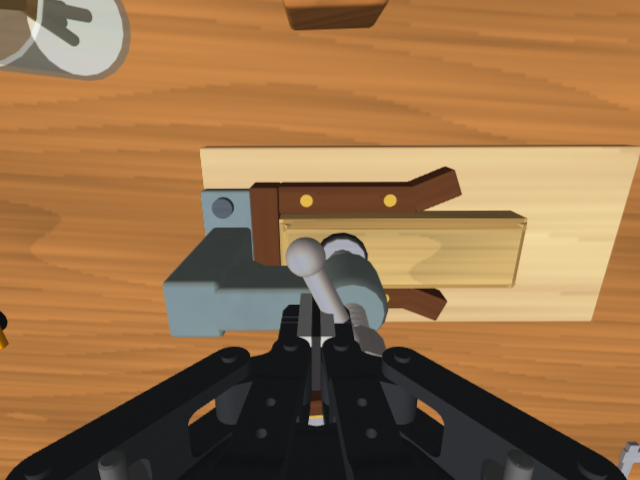

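```bash
python3 - <<'E'
from h import *
import pickle
c=pickle.load(open('s12.pkl','rb'))
M=np.array([[np.cos(JT),-np.sin(JT)],[np.sin(JT),np.cos(JT)]])
u=(365+171.5/5.4-.5-1,200+447/5.4-.5-1.6)
for z in(.172,.170,.168):
    P=((onz(c,u,z)[:2]-JO)@M)*1000-AX;print(z,P,np.hypot(*P),np.degrees(np.arctan2(P[1],P[0])))
s=arm.state();q=s['orientation'];Rm=R.from_quat([q[1],q[2],q[3],q[0]]).as_matrix();print(Rm.round(3));print(s['joints'].round(3))
E
```

```text
0.172 [ 18.40690561 -48.41878349] 51.79954410045039 -69.18517722686455
0.17 [ 17.80591099 -47.08672116] 50.340935390720134 -69.28581660753778
0.168 [ 17.20491637 -45.75465883] 48.88249126405738 -69.39246162975522
[[ 0.064 -0.997 -0.032]
 [-0.998 -0.064 -0.002]
 [-0.     0.032 -0.999]]
[0.302 0.507 1.784 0.01  0.882 1.803]
```

The bar is at −69°, so it has turned 615° and the pad isn't touching yet. The finger slid inward and wedged between bar and head. I'll back it out, straighten the tool, raise it a little and restart at the right radius.

{"name": "apply_moves", "arguments": {"series": [[0, -6, 4, -2, 0, 0, 0], [0, -7, 3, -4, 0, 0, 0], [0, 0, 0, 0, 0, 0, 0]]}}

```text
t: 17.43
tool_pos: [0.5464, 0.2224, 0.1563]
orientation: [0.011, 0.729, -0.685, -0.012]
ft_force: [0.5, -0.8, 0.4]
grip_width: -0.0
```

```bash
python3 - <<'E'
from h import *
st();tq()
a=np.radians(-26)
plan([(jig(AX[0]+41*np.cos(a),41*np.sin(a),159),-86.2)],grip=0,step=9)
E
```

```text
t 17.43 jig [59.7 -8.1] z 156.3 Fjig [-0.84 -0.42] Fz 0.4 w -3.2850680471350056e-05
r 35.1 ang 346.7 z 156.3 Faxis/40mm (TCP arm only) -0.52 with Tz -0.16 t 17.43
[[0,-1.0,-5.0,-2.0,0.016,0.001,-0.002],[0,-2.0,-5.0,-1.0,0.016,0.002,-0.002]]
end [0.5563 0.226  0.1591]
```

{"name": "apply_moves", "arguments": {"series": [[0, -1, -5, -2, 0.016, 0.001, -0.002], [0, -2, -5, -1, 0.016, 0.002, -0.002], [0, 0, 0, 0, 0, 0, 0]]}}

```text
t: 17.68
tool_pos: [0.5581, 0.2263, 0.1598]
orientation: [-0.002, 0.731, -0.683, 0.002]
ft_force: [-0.2, -0.0, 0.4]
grip_width: 0.0001
```

```bash
python3 - <<'E'
from h import *
st();orbit(40,10,r=39,z=159)
E
```

```text
t 17.68 jig [ 62.8 -20. ] z 159.8 Fjig [-0.01  0.25] Fz 0.37 w 0.00012589818588486145
r 42.4 ang 331.8 z 159.8 Faxis/40mm (TCP arm only) 0.23 with Tz -0.13 t 17.68
[[0,7.0,-4.0,1.0,-0.005,-0.0,0.001],[0,4.0,-5.0,-0.0,0.0,-0.0,0.0],[0,6.0,-4.0,-0.0,0.0,-0.0,0.0],[0,6.0,-3.0,-0.0,0.0,-0.0,0.0]]
end [0.5756 0.2044 0.1588]
```

{"name": "apply_moves", "arguments": {"series": [[0, 7, -4, 0, -0.005, 0, 0], [0, 4, -5, 0, 0, 0, 0], [0, 6, -4, 0, 0, 0, 0], [0, 6, -3, 0, 0, 0, 0]]}}

```text
t: 18.02
tool_pos: [0.5756, 0.2043, 0.1597]
orientation: [0.001, 0.731, -0.683, -0.002]
ft_force: [-5.3, 10.0, 3.0]
grip_width: -0.0001
```

```bash
python3 - <<'E'
from h import *
st();orbit(40,8,r=39,z=159)
E
```

```text
t 18.02 jig [ 39.7 -36. ] z 159.7 Fjig [10.36  4.66] Fz 3.0 w -0.00012759446030837792
r 38.7 ang 291.5 z 159.7 Faxis/40mm (TCP arm only) 10.99 with Tz 7.81 t 18.02
[[0,5.0,-2.0,1.0,0.003,0.001,0.002],[0,5.0,-1.0,-0.0,0.0,0.0,-0.0],[0,6.0,0.0,-0.0,0.0,0.0,-0.0],[0,5.0,1.0,-0.0,0.0,0.0,-0.0],[0,6.0,1.0,-0.0,0.0,0.0,-0.0]]
end [0.5784 0.1774 0.1586]
```

It feels like about 8 N at 40 mm here, which may mean contact already. I'll measure the bar angle now, then probe in very small steps.

```bash
python3 - <<'E'
from h import *
import pickle
c=snap('scene','s13.png');pickle.dump(c,open('s13.pkl','wb'))
cv2.imwrite('pics/s13z.png',cv2.resize(c['img'][230:310,365:445,::-1],None,fx=7,fy=7,interpolation=cv2.INTER_CUBIC))
s=arm.state();w=wristcam(snap('wrist','w13.png'),s)
tq()
E
```

```text
r 38.9 ang 289.9 z 159.6 Faxis/40mm (TCP arm only) -0.51 with Tz -0.81 t 18.12
```

View pics/s13z.png

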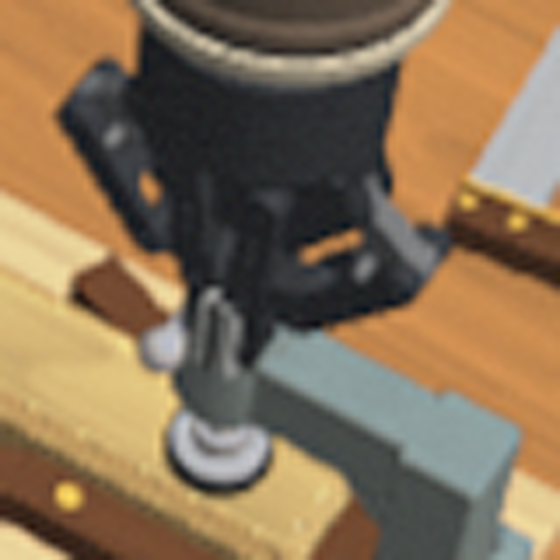

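View pics/w13.png

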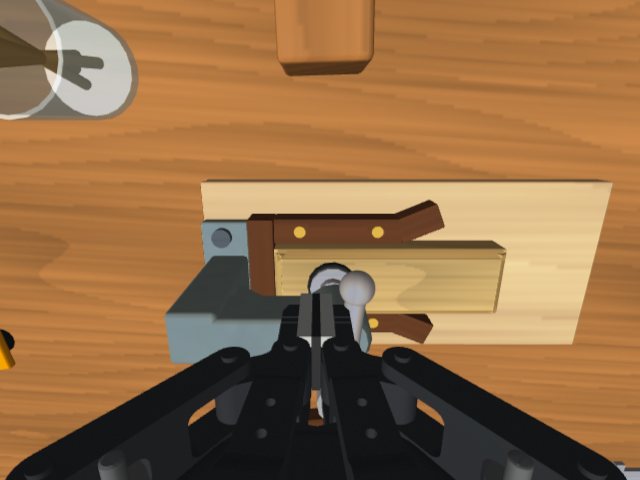

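```bash
cat >> h.py <<'E'
def ball(c,u,z):
    M=np.array([[np.cos(JT),-np.sin(JT)],[np.sin(JT),np.cos(JT)]])
    P=((onz(c,(u[0]-1,u[1]-1.6),z)[:2]-JO)@M)*1000-AX;print('ball',P.round(1),np.hypot(*P).round(1),np.degrees(np.arctan2(P[1],P[0])).round(1))
E
python3 - <<'E'
from h import *
import pickle
c=pickle.load(open('s13.pkl','rb'))
ball(c,(365+163/7-.5,230+344/7-.5),.171)
E
```

```text
ball [ -2.1 -50.1] 50.1 -92.4
```

{"name": "apply_moves", "arguments": {"series": [[0, 2.5, -1, 0, 0, 0, 0], [0, 2.5, -1, 0, 0, 0, 0]]}}

```text
t: 18.28
tool_pos: [0.5788, 0.1981, 0.1593]
orientation: [0.001, 0.73, -0.683, -0.002]
ft_force: [-5.2, 10.7, 0.9]
grip_width: -0.0004
```

```bash
python3 - <<'E'
from h import *
tq()
E
```

```text
r 39.6 ang 281.3 z 159.3 Faxis/40mm (TCP arm only) 11.52 with Tz 9.04 t 18.28
```

{"name": "apply_moves", "arguments": {"series": [[0, 2.5, -0.5, 0, 0, 0, 0], [0, 2.5, -0.5, 0, 0, 0, 0]]}}

```text
t: 18.45
tool_pos: [0.5802, 0.1934, 0.1591]
orientation: [0.0, 0.73, -0.684, -0.003]
ft_force: [-3.8, 9.7, 2.2]
grip_width: -0.0001
```

```bash
python3 - <<'E'
from h import *
st();tq()
E
```

```text
t 18.45 jig [ 28.5 -39.9] z 159.1 Fjig [9.93 3.13] Fz 2.19 w -0.00014498270205671521
r 40.0 ang 274.3 z 159.1 Faxis/40mm (TCP arm only) 10.14 with Tz 7.92 t 18.45
```

The reading is a steady 8–9 N at slow speed, well above free, although the turn count says about 65° still to go. The two disagree, so I'll look at the pad gap from low down with the wrist camera.

```bash
cat >> h.py <<'E'
def planR(wps,step=30.,rot=.115,grip=0):
    p,r=pose();p=np.array(p);rows=[]
    for (q,g) in wps:
        q=np.array(q,float)
        n=int(max(1,np.ceil(np.linalg.norm(q-p)*1000/step),np.ceil((r.inv()*g).magnitude()/rot)))
        for i in range(n,0,-1):
            d=np.round(r.inv().apply((q-p)/i)*1000,0);v=np.round((r.inv()*g).as_rotvec()/i,3)
            rows.append([grip]+[float(x) for x in d]+[float(x) for x in v]);p=p+r.apply(d/1000);r=r*R.from_rotvec(v)
    for i in range(0,len(rows),8): print(str(rows[i:i+8]).replace(' ','').replace('.0,',','))
    print('end',p.round(4))
E
python3 - <<'E'
from h import *
D=down(-86.2)
planR([(jig(38,-44,165),D),(jig(38,-44,215),D),(jig(-110,-20,190),D*R.from_rotvec([0,-.6,0])),(jig(-80,17,80),D*R.from_rotvec([0,-1.22,0]))])
print((D*R.from_rotvec([0,-1.22,0])).apply([0,0,1]))
E
```

```text
[[0,-10,-4,-6,0.005,0.004,-0.002],[0,0,-0,-25,-0,-0,0.0],[0,0,-0,-25,-0,-0,0.0],[0,25,4,4,0,-0.1,0.0],[0,25,4,2,0,-0.1,0.0],[0,25,4,-1,0,-0.1,0.0],[0,25,4,-3,0,-0.1,0.0],[0,24,4,-6,0,-0.1,0.0]]
[[0,24,4,-8,0,-0.1,0.0],[0,6,6,18,0,-0.103,0.0],[0,8,6,17,0,-0.103,0.0],[0,10,6,16,0,-0.104,0.0],[0,11,6,15,0,-0.103,0.0],[0,13,7,14,0,-0.104,0.0],[0,15,6,13,0,-0.103,0.0]]
end [0.5307 0.0812 0.0797]
[-0.06223778  0.93703472 -0.34364575]
```

{"name": "apply_moves", "arguments": {"series": [[0, -10, -4, -6, 0.005, 0.004, -0.002], [0, 0, 0, -25, 0, 0, 0], [0, 0, 0, -25, 0, 0, 0], [0, 25, 4, 4, 0, -0.1, 0], [0, 25, 4, 2, 0, -0.1, 0], [0, 25, 4, -1, 0, -0.1, 0], [0, 25, 4, -3, 0, -0.1, 0], [0, 24, 4, -6, 0, -0.1, 0]]}}

```text
t: 19.12
tool_pos: [0.5804, 0.0882, 0.2033]
orientation: [-0.178, 0.714, -0.654, -0.177]
ft_force: [0.1, -0.6, -1.5]
grip_width: 0.0001
```

```bash
python3 - <<'E'
from h import *
st();D=down(-86.2);print(arm.state()['joints'].round(2))
planR([(jig(-110,-20,190),D*R.from_rotvec([0,-.6,0])),(jig(-80,17,80),D*R.from_rotvec([0,-1.22,0]))])
E
```

```text
t 19.12 jig [-76.5 -33.1] z 203.3 Fjig [-0.59 -0.03] Fz -1.51 w 7.380104932538502e-05
[-0.21  0.49  1.8   0.57  1.07  0.94]
[[0,18,7,-2,-0.006,-0.046,0.013],[0,17,7,-4,-0.005,-0.046,0.012],[0,6,6,18,-0,-0.103,0.0],[0,8,6,17,-0,-0.103,0.0],[0,10,6,16,-0,-0.104,0.0],[0,12,6,15,-0,-0.103,0.0],[0,13,6,14,-0,-0.104,0.0],[0,14,7,13,-0,-0.103,0.001]]
end [0.5304 0.0811 0.0804]
```

{"name": "apply_moves", "arguments": {"series": [[0, 18, 7, -2, -0.006, -0.046, 0.013], [0, 17, 7, -4, -0.005, -0.046, 0.012], [0, 6, 6, 18, 0, -0.103, 0], [0, 8, 6, 17, 0, -0.103, 0], [0, 10, 6, 16, 0, -0.104, 0], [0, 12, 6, 15, 0, -0.103, 0], [0, 13, 6, 8, 0, -0.104, 0], [0, 0, 0, 0, 0, 0, 0]]}}

```text
t: 19.78
tool_pos: [0.547, 0.0576, 0.099]
orientation: [-0.379, 0.613, -0.575, -0.387]
ft_force: [-3.0, 1.0, -1.8]
grip_width: 0.0001
```

```bash
python3 - <<'E'
from h import *
import pickle
s=st();w=wristcam(snap('wrist','w14.png'),s);pickle.dump(w,open('w14.pkl','wb'))
for z in(48,58,51): print(proj(w,jig(25,0,z)))
c=snap('scene','s14.png');pickle.dump(c,open('s14.pkl','wb'))
cv2.imwrite('pics/s14z.png',cv2.resize(c['img'][230:310,365:445,::-1],None,fx=7,fy=7,interpolation=cv2.INTER_CUBIC))
E
```

```text
t 19.78 jig [-104.8    2.2] z 99.0 Fjig [1.15 2.93] Fz -1.76 w 0.00010883724332079644
[306.47733611 230.18100805]
[295.10474898 231.31102704]
[303.09823041 230.5167675 ]
```

View pics/w14.png

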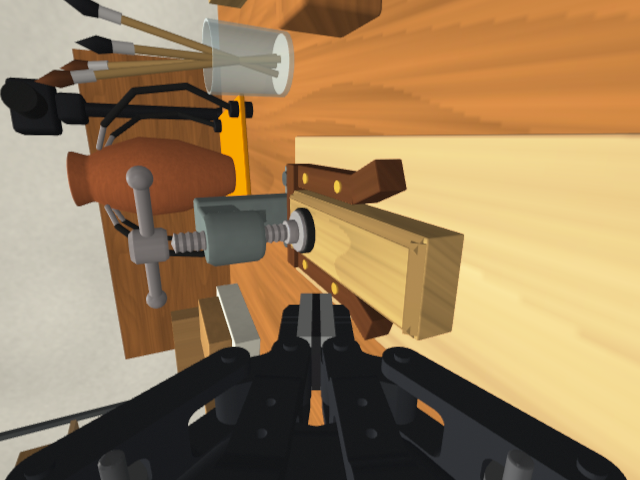

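View pics/s14z.png

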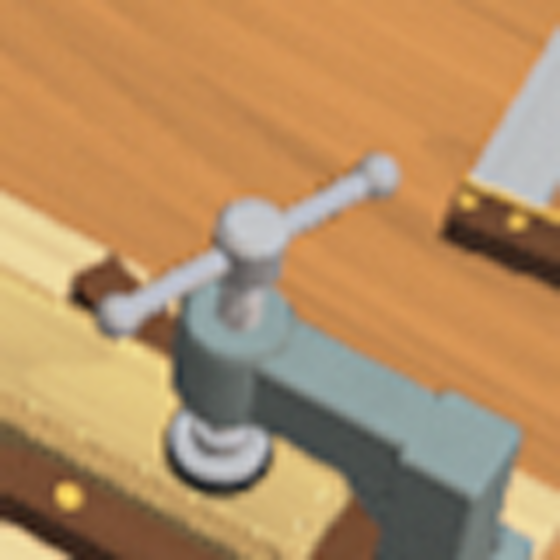

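The wrist camera sees the clamp sideways, with the pad at (305,230) and the plinth top just to its right. I'll zoom in there.

```bash
python3 - <<'E'
from h import *
import pickle
im=cv2.imread('pics/w14.png')[190:270,270:350]
cv2.imwrite('pics/w14z.png',cv2.resize(cv2.rotate(im,cv2.ROTATE_90_CLOCKWISE),None,fx=7,fy=7,interpolation=cv2.INTER_CUBIC))
c=pickle.load(open('s14.pkl','rb'));g=lambda x,y:(365+x/7-.5,230+y/7-.5)
bar(c,g(380,174),g(119,313),.171)
E
```

```text
balls [45.  48.8] [  5.7 -47.8] mid [25.4  0.5] len 104.2 angle of b -112.1
```

View pics/w14z.png

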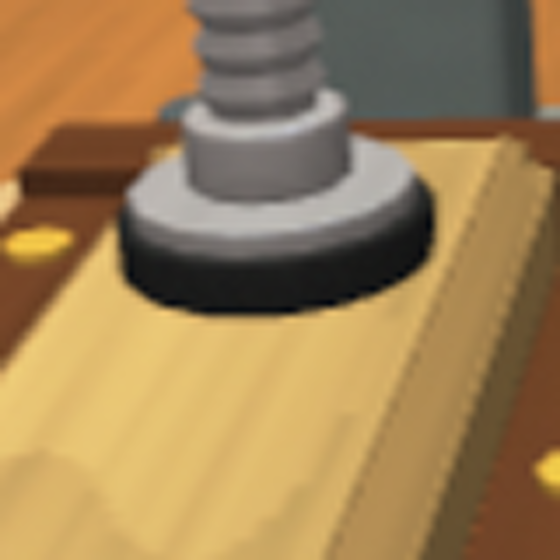

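```bash
python3 - <<'E'
from h import *
import pickle
w=pickle.load(open('w14.pkl','rb'))
M=np.array([[np.cos(JT),-np.sin(JT)],[np.sin(JT),np.cos(JT)]])
J=lambda u,z:((onz(w,u,z)[:2]-JO)@M*1000).round(1)
print('rim',J((314.6,231),.048))
im=w['img'][:,:,::-1]
cv2.imwrite('pics/w14b.png',cv2.resize(cv2.rotate(im[220:350,380:480],cv2.ROTATE_90_CLOCKWISE),None,fx=5,fy=5,interpolation=cv2.INTER_CUBIC))
cv2.imwrite('pics/w14c.png',cv2.resize(cv2.rotate(im[180:280,280:320],cv2.ROTATE_90_CLOCKWISE),None,fx=8,fy=8,interpolation=cv2.INTER_CUBIC))
E
```

```text
rim [ 8.8 -3.2]
```

View pics/w14b.png

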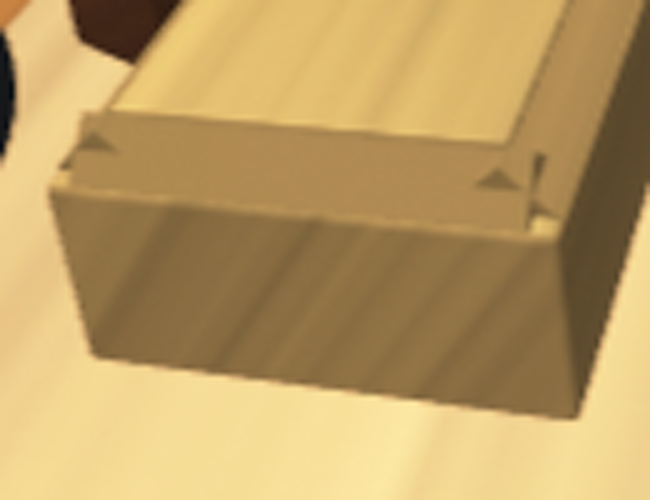

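View pics/w14c.png

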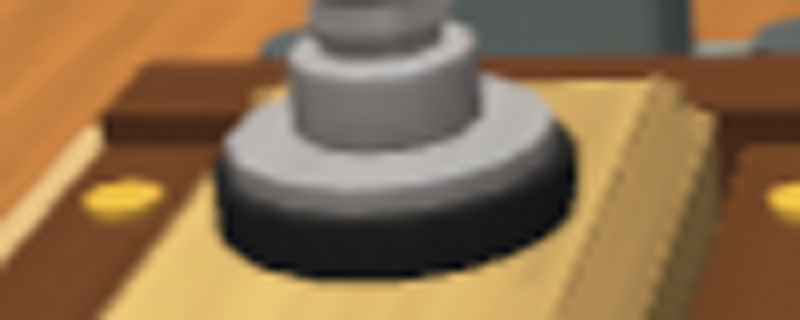

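```bash
python3 - <<'E'
from h import *
import pickle
w=pickle.load(open('w14.pkl','rb'))
M=np.array([[np.cos(JT),-np.sin(JT)],[np.sin(JT),np.cos(JT)]])
J=lambda u,z:((onz(w,u,z)[:2]-JO)@M*1000).round(1)
print('rear flat edge exp -104',J((405.2,287.8),.048))
print('front flat edge exp 64',J((290.2,204),.048))
y=lambda xr:180+99-xr/8
for xr,yr in[(380,278),(340,280),(300,272)]: print('rim',J((280+yr/8,y(xr)),.048))
for n,p in [('rear bottom corner L (95,357)',(95,357)),('R (578,418)',(578,418))]: print(n,J((380+p[1]/5,220+129-p[0]/5),.018))
for g in(0,1,2): print(g,[proj(w,jig(25+19*np.cos(a),19*np.sin(a),48+g)).round(1).tolist() for a in (np.pi,)])
E
```

```text
rear flat edge exp -104 [-103.4   -0.3]
front flat edge exp 64 [ 62.9 -15.4]
rim [ 8.5 -2.8]
rim [7.9 1. ]
rim [9.7 5.6]
rear bottom corner L (95,357) [-108.7   27.7]
R (578,418) [-108.2  -27. ]
0 [[316.0, 235.8]]
1 [[314.8, 235.9]]
2 [[313.7, 236.1]]
```

```bash
python3 - <<'E'
from h import *
import pickle
w=pickle.load(open('w14.pkl','rb'))
M=np.array([[np.cos(JT),-np.sin(JT)],[np.sin(JT),np.cos(JT)]])
for z in (180,175,171,168): print('hub',z,proj(w,jig(25.5,0,z)).round(1),'b',proj(w,jig(25.5-19.6,-48.2,z)).round(1),'a',proj(w,jig(25.5+19.6,48.2,z)).round(1))
for z in(129,88): print('arm front x5',z,proj(w,jig(5,0,z)).round(1))
im=w['img'][:,:,::-1]
cv2.imwrite('pics/w14d.png',cv2.resize(im[150:320,110:310],None,fx=4,fy=3.5,interpolation=cv2.INTER_CUBIC))
E
```

```text
hub 180 [126.  247.9] b [112.8 178.8] a [136.1 301.4]
hub 175 [134.2 247.1] b [122.4 178.5] a [143.4 300.3]
hub 171 [140.7 246.5] b [129.9 178.3] a [149.1 299.4]
hub 168 [145.6 246. ] b [135.5 178.1] a [153.4 298.7]
arm front x5 129 [208.4 247.8]
arm front x5 88 [266.5 241.5]
```

View pics/w14d.png

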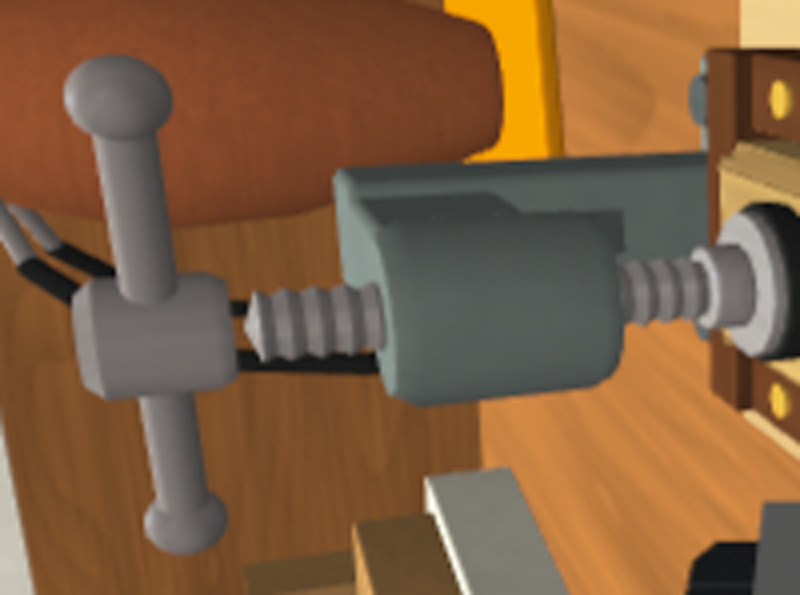

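The evidence conflicts: hub height 166 mm in this view, pad about 1 mm above the wood, felt force 8 N. I'll track how far head and pad have each dropped between the saved scene images at sub-pixel level.

```bash
python3 - <<'E'
from h import *
import pickle
n=['s8','s11','s12','s13','s14']
ims={k:cv2.cvtColor(cv2.imread(f'pics/{k}.png'),cv2.COLOR_BGR2GRAY).astype(float) for k in n}
# pad black edge: columns 394..400
for k in n:
    out=[]
    for col in range(393,402):
        p=ims[k][290:306,col]; 
        i=np.argmin(p); 
        # crossing upward after min at mid level to wood
        hi=p[i+1:i+5].max();lv=(p[i]+hi)/2
        j=i
        while p[j]<lv:j+=1
        out.append(290+j-1+(lv-p[j-1])/(p[j]-p[j-1]))
        # top (grey->black)
    top=[]
    for col in range(393,402):
        p=ims[k][288:304,col];i=np.argmin(p);j=i;lv=(p[i]+p[max(0,i-4):i].max())/2
        while p[j]<lv:j-=1
        top.append(288+j+(p[j]-lv)/(p[j]-p[j+1]))
    print(k,'bottom',np.round(np.mean(out),2),'top',np.round(np.mean(top),2))
c=pickle.load(open('s8.pkl','rb'))
for z in(58,53,48):print(z,proj(c,jig(25,0,z)))
for z in(180,170):print(z,proj(c,jig(25,0,z)))
b=np.hstack([cv2.imread(f'pics/{k}.png')[248:308,380:420] for k in ['s8','s11','s14']])
cv2.imwrite('pics/cmp2.png',cv2.resize(b,None,fx=6.6,fy=9,interpolation=cv2.INTER_NEAREST))
E
```

```text
s8 bottom 298.72 top 296.23
s11 bottom 300.0 top 296.73
s12 bottom 300.01 top 296.87
s13 bottom 300.01 top 297.81
s14 bottom 300.01 top 296.92
58 [394.82701985 291.27359831]
53 [394.64942721 292.45068364]
48 [394.47291689 293.6205953 ]
180 [399.52501357 260.135262  ]
170 [399.11153602 262.87579413]
```

View pics/cmp2.png

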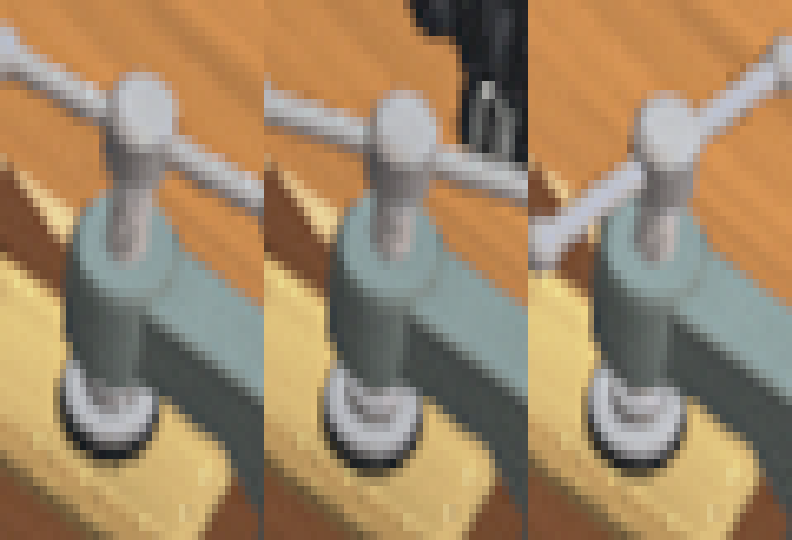

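The pad's lower edge reads 298.72 → 300.00 → 300.01 → 300.01 → 300.01 px. It stopped moving before 528° of turning, while the screw kept going. So the screw wasn't fully raised at the start (my first hub height of 175 mm was right), and I am well past touch.

I'll back the screw off until the pad lifts, find the true touch, and snug it properly.

```bash
python3 - <<'E'
from h import *
st();D=down(-86.2)
a=np.radians(205)
P=lambda z:jig(AX[0]+42*np.cos(a),42*np.sin(a),z)
planR([(jig(-125,-15,150),D*R.from_rotvec([0,-.7,0])),(jig(-80,-25,205),D),(P(205),D)])
print(arm.state()['joints'])
E
```

```text
t 19.88 jig [-105.    -0.4] z 104.3 Fjig [ 0.04 -0.25] Fz 0.99 w -4.3490280219532974e-05
[[0,-8,-4,-9,-0.007,0.108,0.003],[0,-7,-4,-10,-0.007,0.109,0.003],[0,-6,-4,-11,-0.007,0.108,0.003],[0,-5,-3,-12,-0.006,0.109,0.003],[0,-10,-2,-2,-0,0.1,0.0],[0,-10,-1,-3,-0,0.1,0.0],[0,-9,-2,-4,-0,0.1,0.0],[0,-9,-1,-5,-0,0.1,0.0]]
[[0,-9,-2,-5,-0,0.1,0.0],[0,-8,-1,-6,-0,0.1,0.0],[0,-7,-2,-7,-0,0.1,0.0],[0,-22,3,-0,-0,-0,0.0],[0,-23,2,-0,-0,-0,0.0],[0,-22,3,-0,-0,-0,0.0]]
end [0.5606 0.1507 0.2047]
[-0.50822157  0.91781157  1.79920321  0.90725595  1.37886091  0.33748371]
```

{"name": "apply_moves", "arguments": {"series": [[0, -8, -4, -9, -0.007, 0.108, 0.003], [0, -7, -4, -10, -0.007, 0.109, 0.003], [0, -6, -4, -11, -0.007, 0.108, 0.003], [0, -5, -3, -12, -0.006, 0.109, 0.003], [0, -10, -2, -2, 0, 0.1, 0], [0, -10, -1, -3, 0, 0.1, 0], [0, -9, -2, -4, 0, 0.1, 0], [0, -9, -1, -5, 0, 0.1, 0]]}}

```text
t: 20.55
tool_pos: [0.5843, 0.0619, 0.2113]
orientation: [-0.101, 0.722, -0.681, -0.067]
ft_force: [-0.3, -1.1, -1.0]
grip_width: -0.0001
```

```bash
python3 - <<'E'
from h import *
st();D=down(-86.2)
a=np.radians(205)
P=lambda z:jig(AX[0]+42*np.cos(a),42*np.sin(a),z)
planR([(jig(-80,-25,205),D),(P(205),D),(P(153),D)])
E
```

```text
t 20.55 jig [-103.   -35.3] z 211.3 Fjig [-1.11  0.33] Fz -1.0 w -0.00012758881982425225
[[0,-7,4,4,-0.019,0.079,-0.002],[0,-7,3,3,-0.018,0.079,-0.002],[0,-8,4,2,-0.019,0.079,-0.003],[0,-22,2,0,0,0,0.0],[0,-23,2,0,0,0,0.0],[0,-22,3,0,0,0,0.0],[0,-0,-0,26,0,0,0.0],[0,-0,-0,26,0,0,0.0]]
end [0.5608 0.1509 0.1535]
```

{"name": "apply_moves", "arguments": {"series": [[0, -7, 4, 2, -0.019, 0.079, -0.002], [0, -7, 3, 2, -0.018, 0.079, -0.002], [0, -8, 4, 2, -0.019, 0.079, -0.003], [0, -22, 2, 0, 0, 0, 0], [0, -20, 2, 0, 0, 0, 0], [0, -15, 3, 0, 0, 0, 0], [0, 0, 0, 0, 0, 0, 0]]}}

```text
t: 21.13
tool_pos: [0.573, 0.1584, 0.2539]
orientation: [-0.028, 0.731, -0.681, 0.039]
ft_force: [-0.2, 0.6, -0.3]
grip_width: -0.0003
```

```bash
cat >> h.py <<'E'
def orb(a0,a1,step,r,z):
    D=down(-86.2);n=int(round(abs(a1-a0)/step))
    A=[np.radians(a0+(a1-a0)*i/n) for i in range(0,n+1)]
    planR([(jig(AX[0]+r*np.cos(a),AX[1]+r*np.sin(a),z),D) for a in A[1:]])
E
python3 - <<'E'
from h import *
st();tq();D=down(-86.2)
a=np.radians(207)
P=lambda z:jig(AX[0]+42*np.cos(a),42*np.sin(a),z)
planR([(P(200),D),(P(153),D)],step=25)
E
```

```text
t 21.13 jig [ -5.9 -30.4] z 253.9 Fjig [0.56 0.11] Fz -0.34 w -0.00026320452079427946
r 43.7 ang 224.0 z 253.9 Faxis/40mm (TCP arm only) 0.34 with Tz 0.85 t 21.13
[[0,2,5,18,-0.031,-0.006,0.002],[0,2,5,17,-0.032,-0.007,0.002],[0,1,5,18,-0.031,-0.006,0.001],[0,0,-0,24,-0,-0,0.0],[0,0,-0,23,-0,-0,0.0]]
end [0.5618 0.1519 0.1531]
```

{"name": "apply_moves", "arguments": {"series": [[0, 2, 5, 18, -0.031, -0.006, 0.002], [0, 2, 5, 17, -0.031, -0.007, 0.002], [0, 1, 5, 18, -0.031, -0.006, 0.002], [0, 0, 0, 0, 0, 0, 0]]}}

```text
t: 21.47
tool_pos: [0.5646, 0.1555, 0.2112]
orientation: [-0.01, 0.731, -0.682, 0.006]
ft_force: [-0.8, -0.7, -0.9]
grip_width: -0.0001
```

```bash
python3 - <<'E'
from h import *
st();tq();D=down(-86.2)
a=np.radians(207)
planR([(jig(AX[0]+42*np.cos(a),42*np.sin(a),153),D)],step=20)
E
```

```text
t 21.47 jig [ -8.3 -21.8] z 211.2 Fjig [-0.63  0.87] Fz -0.92 w -0.00010123150721052886
r 40.2 ang 212.8 z 211.2 Faxis/40mm (TCP arm only) -1.08 with Tz -1.79 t 21.47
[[0,1,1,19,-0.008,0.001,0.001],[0,1,1,20,-0.007,0.002,0.001],[0,2,2,19,-0.008,0.001,0.001]]
end [0.5618 0.1514 0.1531]
```

{"name": "apply_moves", "arguments": {"series": [[0, 1, 1, 19, -0.008, 0.001, 0.001], [0, 1, 1, 19, -0.008, 0.002, 0.001], [0, 2, 1, 17, -0.008, 0.001, 0.001], [0, 0, 0, 0, 0, 0, 0]]}}

```text
t: 21.8
tool_pos: [0.5642, 0.1484, 0.1547]
orientation: [-0.0, 0.728, -0.685, 0.0]
ft_force: [-0.9, 0.5, -0.5]
grip_width: 0.0004
```

```bash
python3 - <<'E'
from h import *
st();a=tq()
orb(a,a+70,10,38,153)
E
```

```text
t 21.8 jig [-15.3 -20.9] z 154.7 Fjig [0.51 0.83] Fz -0.53 w 0.0003621268511561077
r 45.9 ang 207.1 z 154.7 Faxis/40mm (TCP arm only) -0.58 with Tz 0.18 t 21.8
[[0,-11,-2,2,-0,-0,-0.006],[0,-4,-5,-0,-0,-0,-0.0],[0,-5,-4,-0,-0,-0,-0.0],[0,-6,-3,-0,-0,-0,-0.0],[0,-6,-2,-0,-0,-0,-0.0],[0,-7,-1,-0,-0,-0,-0.0],[0,-7,0,-0,-0,-0,-0.0]]
end [0.5781 0.1954 0.1527]
```

{"name": "apply_moves", "arguments": {"series": [[0, -8, -2, 1, 0, 0, -0.006], [0, -5, -5, 0, 0, 0, 0], [0, -5, -4, 0, 0, 0, 0], [0, -6, -3, 0, 0, 0, 0], [0, -6, -2, 0, 0, 0, 0], [0, -7, -1, 0, 0, 0, 0], [0, -7, 0, 0, 0, 0, 0]]}}

```text
t: 22.38
tool_pos: [0.5769, 0.1907, 0.1558]
orientation: [0.006, 0.73, -0.684, -0.0]
ft_force: [-0.5, -10.2, -0.8]
grip_width: 0.0001
```

```bash
cat >> h.py <<'E'
def padedge(img):
    g=cv2.cvtColor(img,cv2.COLOR_RGB2GRAY).astype(float);out=[]
    for col in range(393,402):
        p=g[290:306,col];i=np.argmin(p);hi=p[i+1:i+5].max();lv=(p[i]+hi)/2;j=i
        while p[j]<lv:j+=1
        out.append(290+j-1+(lv-p[j-1])/(p[j]-p[j-1]))
    return np.round(np.median(out),2),np.round(np.mean(out),2)
E
python3 - <<'E'
from h import *
import pickle
st();a=tq();c=snap('scene','s15.png');pickle.dump(c,open('s15.pkl','wb'));print(padedge(c['img']))
cv2.imwrite('pics/s15z.png',cv2.resize(c['img'][230:310,365:445,::-1],None,fx=7,fy=7,interpolation=cv2.INTER_CUBIC))
orb(a,a+70,12,38,153)
E
```

```text
t 22.38 jig [ 26.  -36.4] z 155.8 Fjig [-10.1    1.14] Fz -0.77 w 0.00011201336925808857
r 36.4 ang 270.8 z 155.8 Faxis/40mm (TCP arm only) -9.19 with Tz -6.28 t 22.38
(np.float64(300.19), np.float64(300.01))
[[0,-6,-0,3,0.007,-0.007,-0.002],[0,-8,2,0,0,0,0.0],[0,-6,4,0,0,0,0.0],[0,-6,5,0,0,0,0.0],[0,-5,6,0,0,0,0.0],[0,-3,7,0,0,0,0.0]]
end [0.551  0.2244 0.1531]
```

View pics/s15z.png

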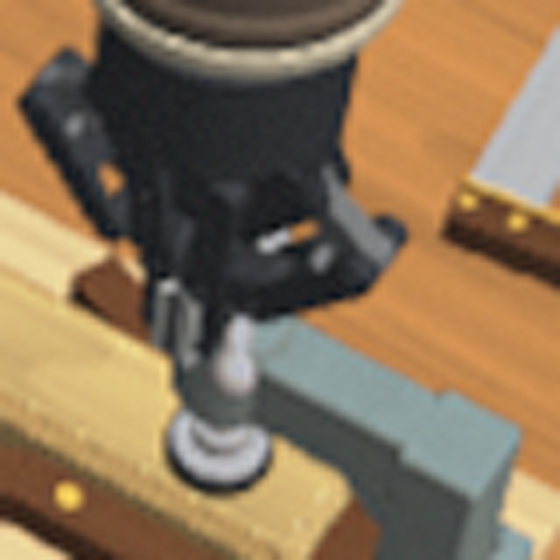

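Still pressed. The pad edge is unchanged at 300.01 and I feel 6–9 N while backing off. Continuing.

{"name": "apply_moves", "arguments": {"series": [[0, -7, 0, 2, 0.007, -0.007, -0.002], [0, -8, 2, 0, 0, 0, 0], [0, -6, 4, 0, 0, 0, 0], [0, -6, 5, 0, 0, 0, 0], [0, -5, 6, 0, 0, 0, 0], [0, -3, 7, 0, 0, 0, 0]]}}

```text
t: 22.93
tool_pos: [0.558, 0.2283, 0.1596]
orientation: [-0.005, 0.731, -0.682, 0.005]
ft_force: [4.3, -3.7, -2.5]
grip_width: 0.0
```

```bash
python3 - <<'E'
from h import *
import pickle
st();a=tq();c=snap('scene','s16.png');pickle.dump(c,open('s16.pkl','wb'));print(padedge(c['img']))
cv2.imwrite('pics/s16z.png',cv2.resize(c['img'][230:310,365:445,::-1],None,fx=7,fy=7,interpolation=cv2.INTER_CUBIC))
orb(a,a+60,12,38,154)
E
```

```text
t 22.93 jig [ 64.8 -20. ] z 159.6 Fjig [-3.96 -4.03] Fz -2.53 w 1.2721822308276602e-05
r 44.1 ang 333.0 z 159.6 Faxis/40mm (TCP arm only) -5.94 with Tz -6.67 t 22.93
(np.float64(300.15), np.float64(299.99))
[[0,3,9,5,-0.014,0,0.002],[0,-1,8,0,0,0,0.0],[0,0,8,0,0,0,0.0],[0,2,7,0,0,0,0.0],[0,4,8,0,0,0,0.0]]
end [0.5174 0.2181 0.1545]
```

View pics/s16z.png

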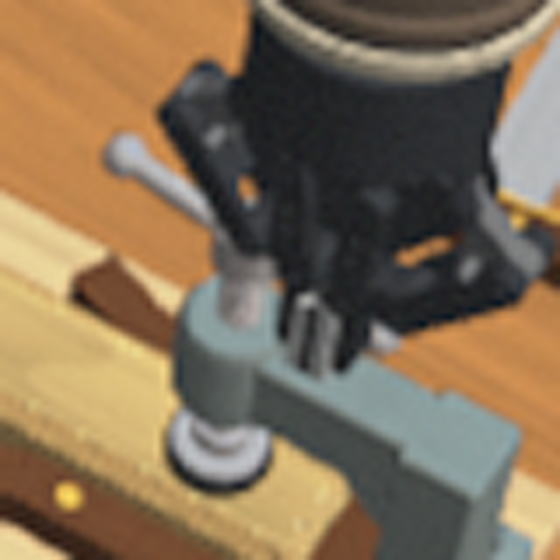

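```bash
python3 - <<'E'
from h import *
import pickle
c=pickle.load(open('s16.pkl','rb'))
for z in (.172,.168,.166): ball(c,(365+124/7-.5,230+152/7-.5),z)
E
```

```text
ball [-52.9   8. ] 53.4 171.4
ball [-54.4  10.9] 55.4 168.7
ball [-55.1  12.3] 56.5 167.4
```

The bar has now backed off 103°, leaving a net 555°, and the pad is still down. Continuing.

{"name": "apply_moves", "arguments": {"series": [[0, 3, 9, 4, -0.014, 0, 0.002], [0, 0, 8, 0, 0, 0, 0], [0, 0, 8, 0, 0, 0, 0], [0, 2, 7, 0, 0, 0, 0], [0, 4, 8, 0, 0, 0, 0]]}}

```text
t: 23.4
tool_pos: [0.5262, 0.222, 0.1601]
orientation: [-0.01, 0.731, -0.683, 0.004]
ft_force: [8.7, 4.7, -0.5]
grip_width: 0.0002
```

```bash
python3 - <<'E'
from h import *
import pickle
st();a=tq();c=snap('scene','s17.png');pickle.dump(c,open('s17.pkl','wb'));print(padedge(c['img']))
cv2.imwrite('pics/s17z.png',cv2.resize(c['img'][230:310,365:445,::-1],None,fx=7,fy=7,interpolation=cv2.INTER_CUBIC))
orb(a,a+60,12,38,155)
E
```

```text
t 23.4 jig [60.6 12.1] z 160.1 Fjig [ 4.16 -8.96] Fz -0.52 w 0.0002030965312391427
r 37.2 ang 19.0 z 160.1 Faxis/40mm (TCP arm only) -9.13 with Tz -6.92 t 23.4
(np.float64(300.16), np.float64(300.0))
[[0,2,6,5,-0.018,0.007,0.001],[0,5,6,-0,-0,0,0.0],[0,6,6,-0,-0,0,0.0],[0,7,3,-0,-0,0,0.0],[0,7,3,-0,-0,0,0.0]]
end [0.5027 0.1927 0.155 ]
```

View pics/s17z.png

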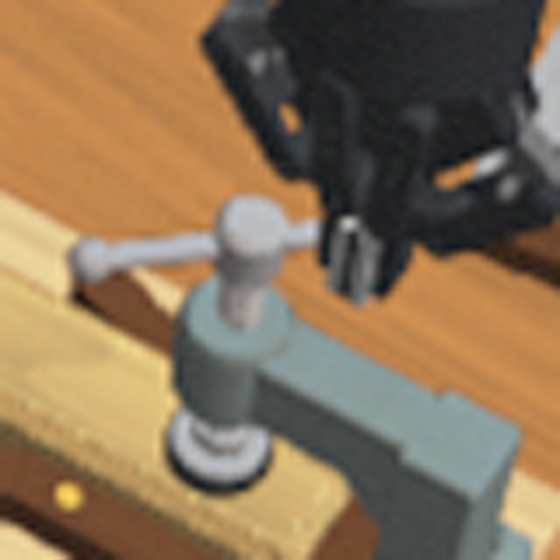

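{"name": "apply_moves", "arguments": {"series": [[0, 2, 6, 4, -0.018, 0.007, 0.001], [0, 5, 6, 0, 0, 0, 0], [0, 6, 6, 0, 0, 0, 0], [0, 7, 3, 0, 0, 0, 0], [0, 7, 3, 0, 0, 0, 0]]}}

```text
t: 23.87
tool_pos: [0.5088, 0.1977, 0.1599]
orientation: [-0.008, 0.73, -0.683, 0.002]
ft_force: [3.2, 8.1, -1.1]
grip_width: -0.0002
```

```bash
python3 - <<'E'
from h import *
import pickle
c=pickle.load(open('s17.pkl','rb'));ball(c,(365+92/7-.5,230+260/7-.5),.173)
st();a=tq();c=snap('scene','s18.png');pickle.dump(c,open('s18.pkl','wb'));print(padedge(c['img']))
cv2.imwrite('pics/s18z.png',cv2.resize(c['img'][230:310,365:445,::-1],None,fx=7,fy=7,interpolation=cv2.INTER_CUBIC))
orb(a,a+60,12,38,156)
E
```

```text
ball [-37.2 -36.3] 52.0 -135.8
t 23.87 jig [37.5 31.1] z 159.9 Fjig [ 7.91 -3.73] Fz -1.12 w -0.0001928132906530392
r 33.3 ang 68.9 z 159.9 Faxis/40mm (TCP arm only) -7.26 with Tz -4.88 t 23.87
(np.float64(299.91), np.float64(299.92))
[[0,5,6,4,-0.013,0.008,-0.0],[0,8,0,-0,0,-0,-0.0],[0,8,-1,-0,0,-0,-0.0],[0,7,-3,-0,0,-0,-0.0],[0,7,-4,-0,0,-0,-0.0]]
end [0.5127 0.1619 0.1558]
```

View pics/s18z.png

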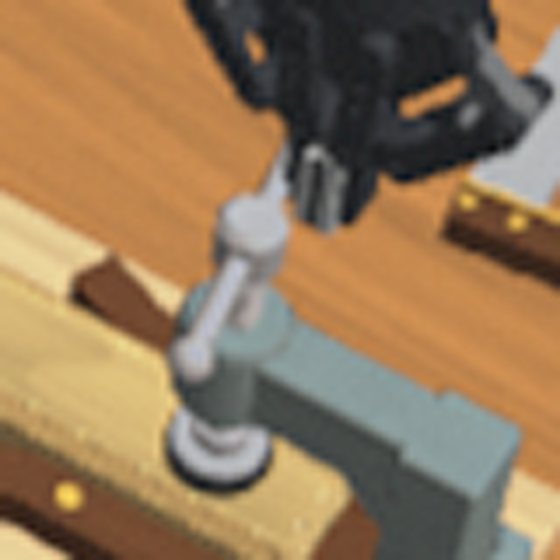

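{"name": "apply_moves", "arguments": {"series": [[0, 4, 6, 4, -0.013, 0.008, 0], [0, 7, 1, 0, 0, 0, 0], [0, 7, -1, 0, 0, 0, 0], [0, 7, -3, 0, 0, 0, 0]]}}

```text
t: 24.25
tool_pos: [0.5064, 0.1726, 0.1561]
orientation: [0.0, 0.73, -0.683, -0.001]
ft_force: [-0.7, 4.0, 0.2]
grip_width: 0.0001
```

```bash
python3 - <<'E'
from h import *
import pickle
c=pickle.load(open('s18.pkl','rb'));ball(c,(365+192/7-.5,230+355/7-.5),.174)
st();a=tq();c=snap('scene','s19.png');pickle.dump(c,open('s19.pkl','wb'));print(padedge(c['img']))
cv2.imwrite('pics/s19z.png',cv2.resize(c['img'][230:310,365:445,::-1],None,fx=7,fy=7,interpolation=cv2.INTER_CUBIC))
orb(a,a+60,12,38,157)
E
```

```text
ball [  8.5 -50.5] 51.2 -80.5
t 24.25 jig [12.6 35.2] z 156.1 Fjig [4.   0.45] Fz 0.22 w 0.00014150962373365877
r 37.4 ang 110.1 z 156.1 Faxis/40mm (TCP arm only) -3.66 with Tz -4.52 t 24.25
(np.float64(299.92), np.float64(299.93))
[[0,6,-2,-1,0.002,0.001,-0.0],[0,6,-5,0,-0,-0,-0.0],[0,6,-6,0,-0,-0,-0.0],[0,3,-7,0,-0,-0,-0.0],[0,2,-8,0,-0,-0,-0.0]]
end [0.5367 0.1504 0.1571]
```

View pics/s19z.png

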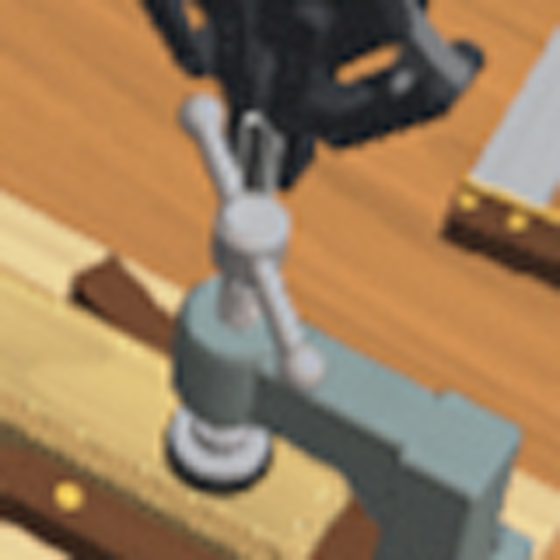

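{"name": "apply_moves", "arguments": {"series": [[0, 6, -2, 0, 0, 0, 0], [0, 6, -5, 0, 0, 0, 0], [0, 6, -6, 0, 0, 0, 0], [0, 3, -7, 0, 0, 0, 0]]}}

```text
t: 24.63
tool_pos: [0.5286, 0.1495, 0.1554]
orientation: [0.002, 0.73, -0.683, -0.002]
ft_force: [-1.6, 1.1, -0.0]
grip_width: 0.0001
```

```bash
python3 - <<'E'
from h import *
import pickle
c=pickle.load(open('s19.pkl','rb'));g=lambda x,y:(365+x/7-.5,230+y/7-.5)
bar(c,g(305,362),g(201,113),.1745)
st();a=tq();c=snap('scene','s20.png');pickle.dump(c,open('s20.pkl','wb'));print(padedge(c['img']))
cv2.imwrite('pics/s20z.png',cv2.resize(c['img'][230:310,365:445,::-1],None,fx=7,fy=7,interpolation=cv2.INTER_CUBIC))
orb(a,a+60,12,38,157)
E
```

```text
balls [ 64.1 -32.8] [-14.5  34.7] mid [24.8  1. ] len 103.7 angle of b 139.3
t 24.63 jig [-11.9  14.5] z 155.4 Fjig [1.19 1.5 ] Fz -0.03 w 0.00012311528214665224
r 40.1 ang 158.8 z 155.4 Faxis/40mm (TCP arm only) -1.83 with Tz 0.19 t 24.63
(np.float64(299.89), np.float64(299.91))
[[0,-0,-7,-2,0.004,-0,-0.001],[0,0,-8,0,-0,-0,0.0],[0,-1,-7,0,-0,-0,0.0],[0,-3,-8,1,-0,-0,0.0],[0,-4,-7,-0,-0,-0,0.0]]
end [0.5668 0.1598 0.1565]
```

View pics/s20z.png

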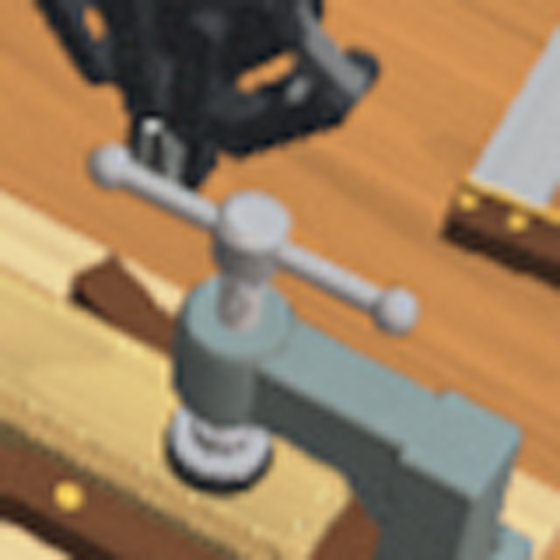

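At net 363° the push is free (0–2 N). At 407° it was about 4.5 N, so touch lies between roughly 360° and 400°. I'll back off slightly more, then retighten slowly by feel.

{"name": "apply_moves", "arguments": {"series": [[0, 0, -7, -1, 0.004, 0, 0], [0, 0, -8, 0, 0, 0, 0], [0, -1, -7, 0, 0, 0, 0]]}}

```text
t: 24.93
tool_pos: [0.5534, 0.1509, 0.1562]
orientation: [0.001, 0.729, -0.684, -0.0]
ft_force: [-2.4, -0.5, 0.3]
grip_width: 0.0001
```

```bash
python3 - <<'E'
from h import *
import pickle
c=pickle.load(open('s20.pkl','rb'));g=lambda x,y:(365+x/7-.5,230+y/7-.5)
bar(c,g(396,307),g(112,164),.175)
st();a=tq();c=snap('scene','s21.png');pickle.dump(c,open('s21.pkl','wb'));print(padedge(c['img']))
cv2.imwrite('pics/s21z.png',cv2.resize(c['img'][230:310,365:445,::-1],None,fx=7,fy=7,interpolation=cv2.INTER_CUBIC))
orb(a,85,15,40,157)
E
```

```text
balls [76.8  1.7] [-26.7  -0.7] mid [25.   0.5] len 103.6 angle of b -178.6
t 24.93 jig [-12.1 -10.4] z 156.2 Fjig [-0.38  2.47] Fz 0.35 w 9.292007225807151e-05
r 39.0 ang 195.4 z 156.2 Faxis/40mm (TCP arm only) -2.42 with Tz 0.13 t 24.93
(np.float64(299.8), np.float64(299.73))
[[0,3,12,-1,-0,-0.001,-0.002],[0,-2,11,0,-0,0,0.0],[0,-4,10,0,-0,0,0.0],[0,-7,9,0,-0,0,0.0],[0,-9,6,0,-0,0,0.0],[0,-11,3,0,-0,0,0.0],[0,-11,1,0,-0,0,0.0]]
end [0.5004 0.1888 0.1573]
```

View pics/s21z.png

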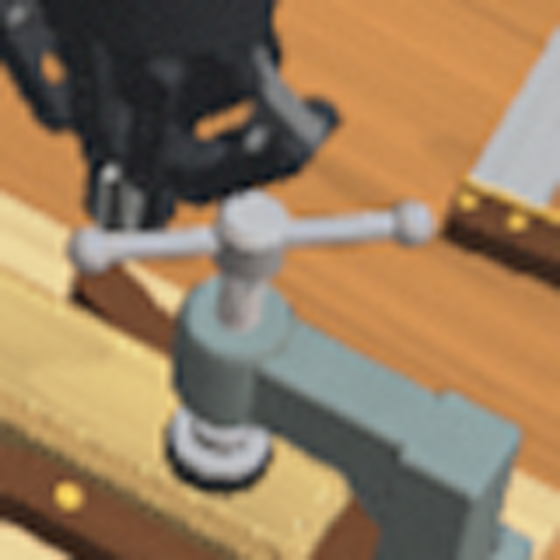

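Net is now 329° and the pad has lifted (299.73 px). Pad heights put touch at about 385°, so I'm aiming for a net of about 508°. Now I'll move the finger round to the tightening side of the other bar end.

{"name": "apply_moves", "arguments": {"series": [[0, 3, 10, -1, 0, 0, 0], [0, -1, 11, 0, 0, 0, 0], [0, -4, 10, 0, 0, 0, 0], [0, -7, 9, 0, 0, 0, 0], [0, -9, 6, 0, 0, 0, 0], [0, -9, 3, 0, 0, 0, 0], [0, 0, 0, 0, 0, 0, 0]]}}

```text
t: 25.57
tool_pos: [0.4982, 0.1778, 0.1575]
orientation: [-0.0, 0.729, -0.684, 0.0]
ft_force: [-0.3, -0.7, -0.5]
grip_width: 0.0003
```

```bash
python3 - <<'E'
from h import *
import pickle
c=pickle.load(open('s21.pkl','rb'));g=lambda x,y:(365+x/7-.5,230+y/7-.5)
bar(c,g(413,222),g(91,250),.1755)
st();a=tq()
orb(a,a-60,8,38,157)
E
```

```text
balls [64.7 34.2] [-13.2 -34.8] mid [25.7 -0.3] len 104.1 angle of b -138.5
t 25.57 jig [18.4 42.9] z 157.5 Fjig [-0.71  0.33] Fz -0.49 w 0.00031511567773815274
r 43.5 ang 99.4 z 157.5 Faxis/40mm (TCP arm only) 0.7 with Tz 1.1 t 25.57
[[0,-6,-5,1,-0.001,-0,-0.002],[0,-5,-0,-0,-0,-0,0.0],[0,-5,-1,-0,-0,-0,0.0],[0,-4,-1,-0,-0,-0,0.0],[0,-5,-2,-0,-0,-0,0.0],[0,-4,-3,-0,-0,-0,0.0],[0,-4,-3,-0,-0,-0,0.0],[0,-3,-4,-0,-0,-0,0.0]]
end [0.5148 0.215  0.1565]
```

{"name": "apply_moves", "arguments": {"series": [[0, -6, -4, 0, 0, 0, 0], [0, -5, -1, 0, 0, 0, 0], [0, -5, -1, 0, 0, 0, 0], [0, -4, -1, 0, 0, 0, 0], [0, -5, -2, 0, 0, 0, 0]]}}

```text
t: 25.98
tool_pos: [0.5067, 0.2066, 0.1578]
orientation: [-0.001, 0.73, -0.683, 0.001]
ft_force: [0.5, -1.0, 1.0]
grip_width: 0.0001
```

```bash
python3 - <<'E'
from h import *
st();a=tq()
orb(a,a-60,7,39,156)
E
```

```text
t 25.98 jig [46.5 32.6] z 157.8 Fjig [-1.03 -0.39] Fz 1.0 w 7.391785661283412e-05
r 38.8 ang 57.2 z 157.8 Faxis/40mm (TCP arm only) 0.63 with Tz -0.0 t 25.98
[[0,-4,-3,2,-0.002,-0,-0.0],[0,-3,-3,-0,-0,-0,-0.0],[0,-3,-3,-0,-0,-0,-0.0],[0,-3,-4,-0,-0,-0,-0.0],[0,-2,-4,-0,-0,-0,-0.0],[0,-1,-4,-0,-0,-0,-0.0],[0,-1,-5,-0,-0,-0,-0.0],[0,-1,-4,-0,-0,-0,-0.0]]
[[0,0,-5,-0,-0,-0,-0.0]]
end [0.5404 0.2269 0.1558]
```

{"name": "apply_moves", "arguments": {"series": [[0, -4, -3, 1, 0, 0, 0], [0, -3, -3, 0, 0, 0, 0], [0, -3, -3, 0, 0, 0, 0]]}}

```text
t: 26.23
tool_pos: [0.5158, 0.2184, 0.1564]
orientation: [-0.0, 0.73, -0.683, 0.001]
ft_force: [-1.1, -1.7, 0.2]
grip_width: -0.0003
```

```bash
python3 -c "
from h import *
tq()"
```

```text
r 39.5 ang 35.2 z 156.4 Faxis/40mm (TCP arm only) 1.85 with Tz 1.76 t 26.23
```

{"name": "apply_moves", "arguments": {"series": [[0, -3, -4, 0, 0, 0, 0], [0, -2, -4, 0, 0, 0, 0]]}}

```text
t: 26.4
tool_pos: [0.524, 0.2246, 0.1561]
orientation: [0.0, 0.73, -0.683, 0.001]
ft_force: [-2.1, -1.8, 0.6]
grip_width: 0.0002
```

```bash
python3 -c "
from h import *
tq()"
```

```text
r 40.4 ang 20.5 z 156.1 Faxis/40mm (TCP arm only) 2.67 with Tz 2.19 t 26.4
```

{"name": "apply_moves", "arguments": {"series": [[0, -1, -4, 0, 0, 0, 0], [0, -1, -5, 0, 0, 0, 0]]}}

```text
t: 26.57
tool_pos: [0.5334, 0.2275, 0.156]
orientation: [0.0, 0.73, -0.683, 0.0]
ft_force: [-2.2, -0.6, 0.6]
grip_width: -0.0003
```

```bash
python3 - <<'E'
from h import *
import pickle
st();a=tq();c=snap('scene','s22.png');pickle.dump(c,open('s22.pkl','wb'));print(padedge(c['img']))
cv2.imwrite('pics/s22z.png',cv2.resize(c['img'][230:310,365:445,::-1],None,fx=7,fy=7,interpolation=cv2.INTER_CUBIC))
orb(a,a-60,7,39,156)
E
```

```text
t 26.57 jig [65.6  4.5] z 156.0 Fjig [-0.44  2.2 ] Fz 0.56 w -0.0002630057932443951
r 40.4 ang 6.5 z 156.0 Faxis/40mm (TCP arm only) 2.26 with Tz 1.25 t 26.57
(np.float64(299.92), np.float64(299.94))
[[0,1,-3,0,-0.001,-0.001,-0.0],[0,1,-5,0,-0,0,-0.0],[0,0,-4,0,-0,0,-0.0],[0,2,-5,0,-0,0,-0.0],[0,2,-4,0,-0,0,-0.0],[0,2,-4,0,-0,0,-0.0],[0,3,-3,0,-0,0,-0.0],[0,3,-4,0,-0,0,-0.0]]
[[0,3,-3,0,-0,0,-0.0]]
end [0.5707 0.2132 0.1561]
```

View pics/s22z.png

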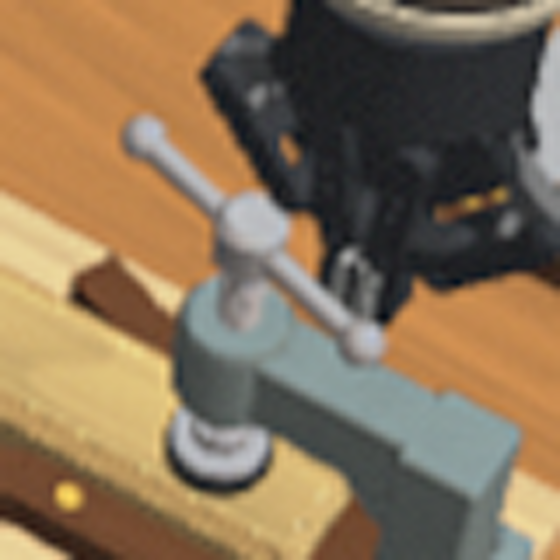

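The screw is still free at 1–2 N. Continuing in small steps.

{"name": "apply_moves", "arguments": {"series": [[0, 1, -4, 0, 0, 0, 0], [0, 1, -5, 0, 0, 0, 0]]}}

```text
t: 26.78
tool_pos: [0.5437, 0.2263, 0.1559]
orientation: [0.0, 0.73, -0.683, 0.0]
ft_force: [-5.1, -1.3, 0.2]
grip_width: 0.0002
```

```bash
python3 -c "
from h import *
import pickle
c=pickle.load(open('s22.pkl','rb'));g=lambda x,y:(365+x/7-.5,230+y/7-.5)
bar(c,g(364,339),g(144,134),.175)
tq()"
```

```text
balls [ 74.8 -14.9] [-24.9  16. ] mid [24.9  0.5] len 104.4 angle of b 162.8
r 38.7 ang 351.6 z 155.9 Faxis/40mm (TCP arm only) 4.8 with Tz 3.45 t 26.78
```

{"name": "apply_moves", "arguments": {"series": [[0, 1, -4, 0, 0, 0, 0], [0, 2, -5, 0, 0, 0, 0]]}}

```text
t: 26.95
tool_pos: [0.5528, 0.2235, 0.1556]
orientation: [0.001, 0.73, -0.683, -0.0]
ft_force: [-4.7, 0.8, 0.9]
grip_width: -0.0001
```

```bash
python3 -c "
from h import *
tq()"
```

```text
r 37.8 ang 337.3 z 155.6 Faxis/40mm (TCP arm only) 4.42 with Tz 2.85 t 26.95
```

{"name": "apply_moves", "arguments": {"series": [[0, 2, -4, 0, 0, 0, 0], [0, 3, -4, 0, 0, 0, 0]]}}

```text
t: 27.12
tool_pos: [0.5615, 0.2189, 0.1554]
orientation: [0.001, 0.73, -0.684, -0.001]
ft_force: [-4.8, 1.3, 1.0]
grip_width: 0.0
```

```bash
python3 - <<'E'
from h import *
import pickle
st();a=tq()
orb(a,a-60,7,39,156)
E
```

```text
t 27.12 jig [ 55.2 -22.9] z 155.4 Fjig [1.64 4.75] Fz 1.02 w 3.3505536903883716e-05
r 37.5 ang 322.3 z 155.4 Faxis/40mm (TCP arm only) 4.46 with Tz 4.64 t 27.12
[[0,2,-4,-1,0.003,-0.001,-0.001],[0,3,-3,0,0,0,0.0],[0,4,-3,0,0,0,0.0],[0,4,-2,0,0,0,0.0],[0,4,-2,0,0,0,0.0],[0,4,-1,0,0,0,0.0],[0,5,-1,0,0,0,0.0],[0,4,-0,0,0,0,0.0]]
[[0,5,0,0,0,0,0.0]]
end [0.5798 0.185  0.1564]
```

Touch is felt between net 383° (about 2 N) and 398° (3.5–5 N), in line with the image estimate. I'll carry on to about 510°, which is 0.36 turn past touch.

{"name": "apply_moves", "arguments": {"series": [[0, 2, -4, 0, 0, 0, 0], [0, 3, -3, 0, 0, 0, 0], [0, 4, -3, 0, 0, 0, 0], [0, 4, -2, 0, 0, 0, 0]]}}

```text
t: 27.45
tool_pos: [0.576, 0.2068, 0.1554]
orientation: [0.001, 0.73, -0.684, -0.002]
ft_force: [-4.3, 5.1, -0.1]
grip_width: 0.0001
```

```bash
python3 - <<'E'
from h import *
import pickle
st();a=tq()
orb(a,240,7,39,155)
E
```

```text
t 27.45 jig [ 42.2 -36.6] z 155.4 Fjig [5.37 3.91] Fz -0.13 w 0.00010014397725873394
r 40.2 ang 294.5 z 155.4 Faxis/40mm (TCP arm only) 6.55 with Tz 4.75 t 27.45
[[0,5,-1,0,0.003,0.001,-0.002],[0,4,-1,0,0,0,0.0],[0,5,-0,0,0,0,0.0],[0,5,-0,0,0,0,0.0],[0,4,0,0,0,0,0.0],[0,5,1,0,0,0,0.0],[0,4,2,0,0,0,0.0],[0,4,2,0,0,0,0.0]]
end [0.5754 0.1707 0.1554]
```

{"name": "apply_moves", "arguments": {"series": [[0, 5, -1, 0, 0, 0, 0], [0, 4, -1, 0, 0, 0, 0], [0, 5, 0, 0, 0, 0, 0], [0, 5, 0, 0, 0, 0, 0]]}}

```text
t: 27.78
tool_pos: [0.5815, 0.1891, 0.1554]
orientation: [-0.001, 0.729, -0.684, -0.002]
ft_force: [-1.0, 6.9, -0.8]
grip_width: -0.0001
```

```bash
python3 - <<'E'
from h import *
import pickle
st();a=tq();c=snap('scene','s23.png');pickle.dump(c,open('s23.pkl','wb'));print(padedge(c['img']))
cv2.imwrite('pics/s23z.png',cv2.resize(c['img'][230:310,365:445,::-1],None,fx=7,fy=7,interpolation=cv2.INTER_CUBIC))
orb(a,240,7,39,155)
E
```

```text
t 27.78 jig [ 24.1 -40.8] z 155.4 Fjig [6.97 0.58] Fz -0.82 w -7.130472639838499e-05
r 40.9 ang 268.1 z 155.4 Faxis/40mm (TCP arm only) 7.1 with Tz 4.63 t 27.78
(np.float64(300.2), np.float64(300.01))
[[0,4,2,0,0.001,0.005,-0.003],[0,5,2,0,0,-0,-0.0],[0,4,1,0,0,-0,-0.0],[0,4,2,0,0,-0,-0.0]]
end [0.5758 0.1709 0.1555]
```

View pics/s23z.png

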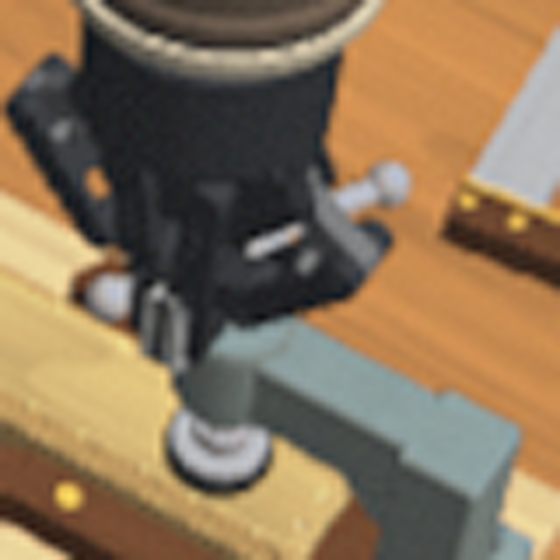

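```bash
python3 - <<'E'
from h import *
import pickle
c=pickle.load(open('s23.pkl','rb'));g=lambda x,y:(365+x/7-.5,230+y/7-.5)
for z in(.1735,.171): bar(c,g(109,296),g(393,185),z)
E
```

```text
balls [  0.5 -45.6] [51.5 45.3] mid [26.  -0.2] len 104.2 angle of b 60.7
balls [ -0.4 -43.9] [50.7 47.2] mid [25.2  1.6] len 104.5 angle of b 60.7
```

Net is 485°, about 0.29 turn past touch. I'll add about 22° more to sit mid-window.

{"name": "apply_moves", "arguments": {"series": [[0, 4, 2, 0, 0, 0.003, -0.003], [0, 5, 2, 0, 0, 0.002, 0], [0, 4, 1, 0, 0, 0, 0], [0, 2, 1, 0, 0, 0, 0]]}}

```text
t: 28.17
tool_pos: [0.5798, 0.1737, 0.1562]
orientation: [-0.002, 0.73, -0.684, 0.001]
ft_force: [0.1, 4.4, -1.1]
grip_width: -0.0002
```

```bash
python3 -c "
from h import *
st();tq()"
```

```text
t 28.17 jig [  8.9 -38.2] z 156.2 Fjig [ 4.37 -0.41] Fz -1.14 w -0.00015028504893012387
r 41.6 ang 246.5 z 156.2 Faxis/40mm (TCP arm only) 4.34 with Tz 2.59 t 28.17
```

{"name": "apply_moves", "arguments": {"series": [[0, -6, -5, 0, 0, 0, 0], [0, -8, -6, -5, 0, 0, 0], [0, 0, 0, -30, 0, 0, 0], [0, 0, 0, -30, 0, 0, 0], [0, 0, 0, -20, 0, 0, 0], [0, 20, -5, 0, 0, 0, 0], [0, 35, -5, 0, 0, 0, 0], [0, 35, 0, 0, 0, 0, 0]]}}

```text
t: 28.83
tool_pos: [0.6117, 0.107, 0.2489]
orientation: [-0.004, 0.733, -0.681, 0.003]
ft_force: [-0.4, -0.6, 0.3]
grip_width: 0.0
```

{"name": "apply_moves", "arguments": {"series": [[0, 35, 5, 0, 0, 0, 0], [0, 35, 5, 0, 0, 0, 0], [0, 35, 5, 0, 0, 0, 0], [0, 30, 0, 0, 0, 0, 0], [0, 0, 0, 0, 0, 0, 0]]}}

```text
t: 29.25
tool_pos: [0.6121, -0.0368, 0.2526]
orientation: [-0.005, 0.733, -0.68, 0.006]
ft_force: [-0.6, -0.1, -0.1]
grip_width: 0.0006
```

```bash
python3 - <<'E'
from h import *
import pickle
st();c=snap('scene','s24.png');pickle.dump(c,open('s24.pkl','wb'));print(padedge(c['img']))
cv2.imwrite('pics/s24z.png',cv2.resize(c['img'][230:310,365:445,::-1],None,fx=7,fy=7,interpolation=cv2.INTER_CUBIC))
c=snap('top','t24.png')
E
```

```text
t 29.25 jig [-203.3  -56.4] z 252.6 Fjig [-0.1   0.64] Fz -0.13 w 0.0005568142513767923
(np.float64(300.19), np.float64(300.0))
```

View pics/s24z.png

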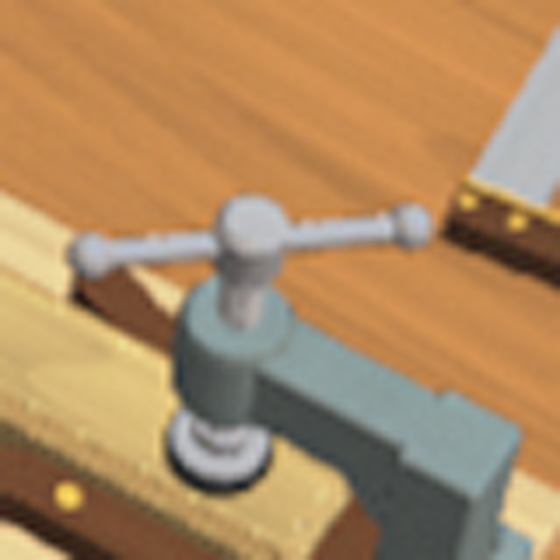

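View pics/t24.png

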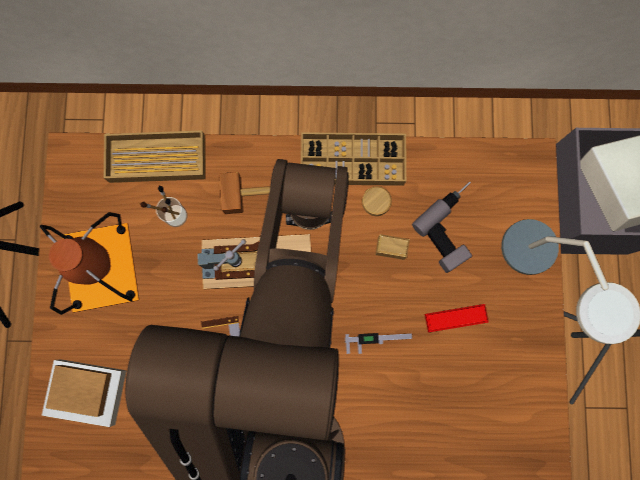

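```bash
python3 - <<'E'
from h import *
import pickle
c=pickle.load(open('s24.pkl','rb'));g=lambda x,y:(365+x/7-.5,230+y/7-.5)
bar(c,g(92,255),g(411,225),.1735)
a=cv2.imread('pics/s8.png')[260:320,380:440];b=cv2.imread('pics/s24.png')[260:320,380:440]
cv2.imwrite('pics/cmp3.png',cv2.resize(np.hstack([a,b]),None,fx=6.6,fy=6.6,interpolation=cv2.INTER_CUBIC))
E
```

```text
balls [-12.6 -34.9] [64.2 34.2] mid [25.8 -0.3] len 103.4 angle of b 42.0
```

View pics/cmp3.png

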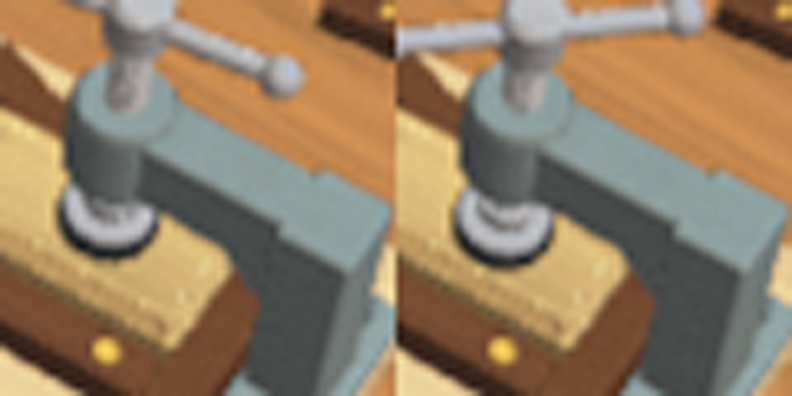

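View pics/s24.png

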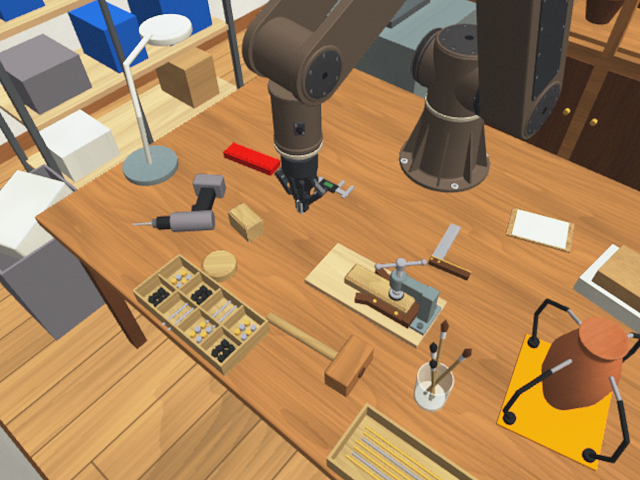

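The final net turn is 504°, about 0.34 turn past touch. The pad is down (300.0 px), the plinth is unchanged against the stop, the bystanders are where they were, and the arm is clear. I'm handing in.

```bash
python3 -c "
from h import *
print(arm.hand_in())"
```

```text
the job is handed in; nothing more can be done
None
```

The plinth is home in the jig and clamped at roughly 0.34 turn past first touch, but I over-tightened the clamp on the way and had to back it off. I handed the job in at about 29 s; it gives no verdict.

**Plinth:** I laid it flat on the bed, then pushed it in with closed fingers until it stopped dead at about 38 N. In the last picture it is still against the stop and between the fences, the bystanders are where they were, and the arm is clear.

**Clamp:**
- **Over-tightening:** I first took the screw to be fully raised, but it started roughly a turn down. It went to about 0.75 turn past touch, roughly 60 N of clamp force if the stated 20 N per quarter turn holds. That may have marked the wood; the pictures are too coarse to tell.
- **Jam:** The finger also wedged once between the bar and the screw head, at about 42 N on the wrist.
- **Correction:** The pad stopping in the pictures showed the mistake. I backed off until the pad lifted, then retightened slowly.

**Last checks:**
- **Touch point:** Pad height puts first touch near 385° of turn. By feel, the force rose from about 2 N at 383° to 3.5–5 N at 398°.
- **Final setting:** The bar measures 504°, about 0.34 turn past touch, give or take 0.04. The pad edge is at its pressed height.
- **Disagreement:** The force felt near the end was 4.6–7 N at 40 mm, depending on how I worked it out. Only the upper figure fits the measured angle well, so I relied on the angle.

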